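Assemble a drying comb: clamp the bored rail and slide its tube arms in to the mark

TASK

Lay the bored wooden rail in the nest, bores towards the open side with the low lips, and swing the toggle clamp over until its foot is down on the rail. With the rail clamped, slide every tube arm on the bench into a bore of its own (any bore) until the dark ring on the tube is level with the rail's face, no deeper. Then swing the clamp back past upright, leaving the comb lying in the nest and the pot, hammer and printing block undisturbed.

Things in the scene. Friction and masses are not known exactly. Their poses are not given: they have to be found in the camera images.
- nest: Nest, screwed to the bench: plywood base 130 x 290 x 12 mm, light wooden stops making a pocket for the rail, and a steel toggle clamp 112 mm tall at its +y end. Origin: on the bench under the middle of the pocket; x points away from the open side with the low lips, where the arms are slid in, y along the pocket towards the clamp, z up.
- nest_seat (a point): Middle of the pocket floor, 12 mm above the bench; axes as the nest. The seated rail's origin and axes coincide with it. Pocket 66 mm (x) by 206 mm (y): 3 mm of play each way. Stops rise 28 mm above the floor at the back (+x) and both ends, low lips 8 mm at -x; back stops and lips stand only 45 to 95 mm either side of the middle, so the middle 90 mm is open for fingers.
- clamp (a joint): Toggle clamp arm, hinged about the nest's x axis. 0 = lying flat, rubber foot on the seated rail (about -0.02 when pressed); grows as the arm swings up and over away from the rail: 1.57 = upright, 2.1 = fully back. Friction holds it where it is left (about 2 N at the handle, plus up to 1.5 N of weight).
- clamp_grip (a point): Where to take the clamp: on its handle, a steel bar 12 mm in diameter parallel to the hinge axis, sticking out on the nest's +x side of the arm's tip. 35 mm clear of the arm, 23 mm from the bar's end, 99 mm from the hinge. At joint value q it lies at clamp_hinge + 99 mm * (-cos q along nest y, sin q up). Closed along nest y, two fingers let the bar turn between them.
- rail: Brown wooden rail 60 (x) x 200 (y) x 50 mm (z), 0.45 kg, lying on the bench at the start. Origin: centre of its underside; z up. Four blind bores in its -x face, 17.8 mm in diameter with a 2 mm chamfer, 42 mm deep, along x, 25 mm above the underside, 52 mm apart. Dark lines across its top lie over the bores.
- clamp_hinge (a point): Point on the clamp's hinge axis, 95 mm above the bench, at the same place along that axis as clamp_grip. Axes as the nest's.
- bore0 (a point): Centre of the mouth of bore 0 in the rail's -x face, at y = +78 mm in the rail's frame; axes as the rail's, +x leads into the bore.
- bore1 (a point): Centre of the mouth of bore 1 in the rail's -x face, at y = +26 mm in the rail's frame; axes as the rail's, +x leads into the bore.
- bore2 (a point): Centre of the mouth of bore 2 in the rail's -x face, at y = -26 mm in the rail's frame; axes as the rail's, +x leads into the bore.
- bore3 (a point): Centre of the mouth of bore 3 in the rail's -x face, at y = -78 mm in the rail's frame; axes as the rail's, +x leads into the bore.
- arm0: Tube arm, 0.04 kg: square dark-wood end 56 x 20 x 20 mm with a steel tube 16 mm in diameter standing 70 mm out of it along +x (tip 98 mm from the origin). Origin: middle of one long side face of the square end (the lower one at the start), 10 mm from the tube's axis; centre of mass 20 mm ahead. May be absent. All alike; the turn about the tube does not matter.
- arm0_mark (a point): Centre of the 4 mm wide dark ring on the tube of arm 0, on the tube's axis, 32 mm from the tip and 66 mm from the middle of the square end.
- arm1: Tube arm, 0.04 kg: square dark-wood end 56 x 20 x 20 mm with a steel tube 16 mm in diameter standing 70 mm out of it along +x (tip 98 mm from the origin). Origin: middle of one long side face of the square end (the lower one at the start), 10 mm from the tube's axis; centre of mass 20 mm ahead. May be absent. All alike; the turn about the tube does not matter.
- arm1_mark (a point): Centre of the 4 mm wide dark ring on the tube of arm 1, on the tube's axis, 32 mm from the tip and 66 mm from the middle of the square end.
- arm2: Tube arm, 0.04 kg: square dark-wood end 56 x 20 x 20 mm with a steel tube 16 mm in diameter standing 70 mm out of it along +x (tip 98 mm from the origin). Origin: middle of one long side face of the square end (the lower one at the start), 10 mm from the tube's axis; centre of mass 20 mm ahead. May be absent. All alike; the turn about the tube does not matter.
- arm2_mark (a point): Centre of the 4 mm wide dark ring on the tube of arm 2, on the tube's axis, 32 mm from the tip and 66 mm from the middle of the square end.
- arm3: Tube arm, 0.04 kg: square dark-wood end 56 x 20 x 20 mm with a steel tube 16 mm in diameter standing 70 mm out of it along +x (tip 98 mm from the origin). Origin: middle of one long side face of the square end (the lower one at the start), 10 mm from the tube's axis; centre of mass 20 mm ahead. May be absent. All alike; the turn about the tube does not matter.
- arm3_mark (a point): Centre of the 4 mm wide dark ring on the tube of arm 3, on the tube's axis, 32 mm from the tip and 66 mm from the middle of the square end.
- pot: Bystander: reddish pot, 84 mm wide, 100 mm tall; origin at its underside.
- hammer: Bystander: hammer lying on the bench.
- print_block: Bystander: dark wooden printing block with brass dots, 110 x 150 x 37 mm; origin at its underside.
There are look-alikes about, which are no part of the job. What is shaped like the rail but red is not meant. What is shaped like the arm1 but orange is not meant.

How it is judged:
On the way, in this order (a step that is already met when the one before it is completed fails the run):
1. the rail lies in the nest, bores to the open side (horizontal distance between rail and nest_seat below 0.008 m and z of rail in the frame of nest_seat below 0.004 m and angle between the x axis of rail and the x axis of nest_seat, either way round below 0.07 rad and x of bore0 in the frame of nest_seat below 0 m), for 0.2 s.
2. the clamp is down on the rail in the nest (all of step 1 and value of joint clamp below 0.06 rad), for 0.2 s.
3. with the clamp down, every arm is in a bore with its ring at the rail's face (all of step 2 and (distance between arm0_mark and bore0 below 0.005 m or distance between arm0_mark and bore1 below 0.005 m or distance between arm0_mark and bore2 below 0.005 m or distance between arm0_mark and bore3 below 0.005 m) and angle between the x axis of each of arm0, arm1, arm2, arm3 and the x axis of rail, either way round below 0.12 rad and (distance between arm1_mark and bore0 below 0.005 m or distance between arm1_mark and bore1 below 0.005 m or distance between arm1_mark and bore2 below 0.005 m or distance between arm1_mark and bore3 below 0.005 m) and (distance between arm2_mark and bore0 below 0.005 m or distance between arm2_mark and bore1 below 0.005 m or distance between arm2_mark and bore2 below 0.005 m or distance between arm2_mark and bore3 below 0.005 m) and (distance between arm3_mark and bore0 below 0.005 m or distance between arm3_mark and bore1 below 0.005 m or distance between arm3_mark and bore2 below 0.005 m or distance between arm3_mark and bore3 below 0.005 m)), for 0.2 s.
At the end, for the whole second after the job is handed in: The rail lies on the nest's floor within 8 mm and 0.07 rad of its seat, bores to the open side; each arm present is in a bore with the centre of its ring within 5 mm of the bore's mouth centre and within 0.12 rad of the bore's direction; the clamp stands back beyond 1.6 rad; everything is at rest (all of step 1 and (distance between arm0_mark and bore0 below 0.005 m or distance between arm0_mark and bore1 below 0.005 m or distance between arm0_mark and bore2 below 0.005 m or distance between arm0_mark and bore3 below 0.005 m) and angle between the x axis of each of arm0, arm1, arm2, arm3 and the x axis of rail, either way round below 0.12 rad and (distance between arm1_mark and bore0 below 0.005 m or distance between arm1_mark and bore1 below 0.005 m or distance between arm1_mark and bore2 below 0.005 m or distance between arm1_mark and bore3 below 0.005 m) and (distance between arm2_mark and bore0 below 0.005 m or distance between arm2_mark and bore1 below 0.005 m or distance between arm2_mark and bore2 below 0.005 m or distance between arm2_mark and bore3 below 0.005 m) and (distance between arm3_mark and bore0 below 0.005 m or distance between arm3_mark and bore1 below 0.005 m or distance between arm3_mark and bore2 below 0.005 m or distance between arm3_mark and bore3 below 0.005 m) and linear speed of each of rail, arm0, arm1, arm2, arm3 below 0.02 m/s and value of joint clamp above 1.6 rad); the robot touches nothing.
It fails at once if the pot is pushed more than 30 mm (distance of pot from where it was at the start of the episode above 0.03 m).
It fails at once if the hammer is pushed more than 30 mm (distance of hammer from where it was at the start of the episode above 0.03 m).
It fails at once if the print_block is pushed more than 30 mm (distance of print_block from where it was at the start of the episode above 0.03 m).
Of arm0, arm1, arm2, arm3 only 3 to 4 are there at a start; the rules pass over those that are not, and their reading is None.
At some moment in a run one of arm0, arm1, arm2, arm3 may be knocked a few centimetres aside while the robot is not near it.
Once in a run the grip may slacken for a moment while it holds something.
It also fails if it takes over 210 s, if anything falls off the work surface, if the arm or the gripper's body presses on something with over 40 N, if the wrist force passes 120 N, or if a joint passes its speed limit or range.

ROBOT

A 6-joint arm with a two-finger parallel gripper is mounted at the origin on the work surface. World frame = base frame: x ahead of the robot, y to its left, z up, the work surface at z = 0. Lengths are in m, angles in rad, forces in N, time in s.
With the tool pointing down it reaches from about 0.25 to 0.725 m from the base axis. Payload 4 kg.
Tool frame: the origin (TCP) lies between the finger pads; the fingertips stand 8 mm ahead of it and the grasp point (between the pads) lies 11 mm behind it; z points along the fingers, y is the line along which they close (so a half turn about z gives the same grasp; the last joint's range is limited). The gripper opens to 85 mm and grips with 20 to 120 N. Pads are 22 mm wide; open, the fingers measure 114 mm over their backs; the gripper's body (76 mm by 85 mm) begins 54 mm behind the grasp point. The pads swing forward as they close: fully open they stand 13 mm farther back than shut.
Start: joints at [-1.321, 0.241, 0.005, 1.335, 0, 1.571], TCP at [0.124, -0.484, 0.239] pointing down, gripper open.
Joint ranges: [-2.72, 2.72], [-1.05, 1.87], [-1.09, 1.28], [-1.99, 2.15], [-1.42, 1.44], [-3.14, 3.14]. Speed limits (rad/s): [2.79, 2.79, 3.14, 3.14, 3.14, 3.14].

INTERFACE

Orientations are given as a unit quaternion [x, y, z, w].
In Python, from workcell import status, viewer, bot gives the robot as it stands.
- The arm moves only by the tool servo_tool, never from a script. Its argument "commands" is a list of rows, each a list of 5 numbers: the finger opening in mm, from 0 to 85.4, then the shift along the tool's x, y, z in mm, then the turn about the tool's z in rad. A call has 1 to 20 rows; each row shifts and turns the commanded pose from where the row before left it, along the tool's axes as they then stand; what a row does not reach is not made up. A row lasts 1/8 s, in which the tool goes at most 62.5 mm and 10.7 degrees, less where a joint would pass 70% of its speed; a pose out of reach is approached as far as the arm can. A call is refused whole if a number of a shift passes 62.5 or a number of a turn 0.188, either way. A call with a gripper value outside its range is refused whole. The fingers move at their own pace and stop on an object; the grip force is fixed at half the most. Time passes only in rows, so rows that do not move let the fingers close. It gives the time, the measured TCP pose, the force, the opening and the grip force at its end, in the units of the state.
- status.get_obs(): the state, without advancing time (a new reading comes with each control period).
- viewer.camera(name): name is "scene" or "top"; returns (picture, depth): 400x640x3 uint8, red, green, blue; 400x640 float32, m along the optical axis (not along the pixel's ray), 0 where there is no reading.
- viewer.get_calibration(name): a dict with "camera_matrix" (3x3 intrinsics, pixels), "R" (3x3) and "t" (3): a world point X has camera coordinates R X + t. Camera axes: x right, y down, z forward; pixel columns grow to the right and rows downward; lengths in m; the calibration is good to about 2 mm. A picture is of the moment at which its call begins. get_calibration takes no time and is no camera call.
- bot.job_done(): hands the job in; it is judged then, once.
Trained networks look in the newest picture that a camera, given by its name, has taken for a name from the list of things; names that differ only in an ending like _2 or _b are one class to them, and where a whole thing is asked for, a point or a joint stands for the part that bears it (a point fixed in the world has none). Each returns a list of dicts, best first, with "p" (0 to 1); they miss things now and then, are a little off and sometimes report something else, mostly with a low value. They report only what shows in the picture. A call takes as long as a camera call. They do not tell look-alikes from the thing itself.
- viewer.masks_of(camera, label): "mask" (400x640 bool, what is visible of it) and "pixel" ([row, column] in pixels, amid what is visible of it).
- viewer.spot_point(camera, label): "pixel" ([row, column] in pixels: a listed point, or the origin of a listed thing).
The state is a dict: "clock": time; "joint_pos": joint angles; "joint_vel": joint speeds; "tau": joint torques, N m; "eef_pos": TCP position; "tool_rot": TCP orientation; "ft_force": force on the tool from outside, world axes, zero at the start; "ft_torque": the same for the moment, N m; "grip_width": finger opening in m; "grasp_force": force on a finger pad.
Only numpy, scipy, OpenCV 4.12 (cv2) and the standard library are available. Lean on these libraries where they do the work, as an engineer would, in place of code of your own. Each camera call takes 0.05 s, during which the arm holds its last target. There are 200 camera calls.

## Working session

There is one attempt and no reset: what is moved stays moved. The work goes in short steps, Python scripts to look and compute and a tool call to move; the robot and the scene stay as the last step left them, time stands still between calls to the robot, and variables do not carry over. Pictures are saved under pics/ and viewed, at most 14 in all, crops included, and the job is handed in when it is done.

Besides the shell and the picture viewer there is one more tool, called after ">>>" as name([rows], argument=value, ...), one row to a line, values as JSON. servo_tool: Moves the arm, as the interface text tells. Its arguments: {"type":"object","properties":{"commands":{"type":"array"}},"required":["commands"]}

```bash
ls; mkdir -p pics
cat > h.py <<'E'
import numpy as np, cv2
from workcell import status, viewer, bot
def snap(cam,name=None):
    im,d=viewer.camera(cam)
    if name: cv2.imwrite(f'pics/{name}.png',im[:,:,::-1])
    return im,d
def cal(cam):
    c=viewer.get_calibration(cam); return np.array(c['camera_matrix']),np.array(c['R']),np.array(c['t'])
def cloud(cam,d):
    K,R,t=cal(cam); v,u=np.mgrid[:400,:640]
    P=np.stack([(u-K[0,2])/K[0,0]*d,(v-K[1,2])/K[1,1]*d,d],-1)
    return (P-t)@R
def at_z(cam,px,z):
    K,R,t=cal(cam); ray=R.T@np.linalg.solve(K,[px[1],px[0],1]); o=-R.T@t
    return o+ray*(z-o[2])/ray[2]
E
python3 - <<'E'
from h import *
for c in('scene','top'):
    im,d=snap(c,c+'0'); K,R,t=cal(c); print(c,K[0,0],-R.T@t,R[2]); np.savez('pics/'+c+'0.npz',im=im,d=d)
print(status.get_obs())
E
```

```text
pics
scene 510.27005353405167 [ 1.36643904 -0.07201663  1.45843505] [-0.52139649  0.00676336 -0.85328773]
top 399.3933756233176 [ 0.35154645 -0.05284416  1.36525268] [ 0.13877288 -0.0092084  -0.99028142]
{'clock': 0.1, 'joint_pos': array([-1.32098495e+00,  2.41342121e-01,  3.82339030e-03,  1.33519607e+00,
       -1.71731833e-05,  1.57080298e+00]), 'joint_vel': array([ 0.00094081, -0.00072105,  0.00449463, -0.00205863,  0.00125865,
       -0.00047598]), 'tau': array([-9.25408385e-04, -3.73138261e+01,  2.53010005e+01,  1.08733994e-02,
       -7.10633822e-05, -7.35213746e-06]), 'eef_pos': array([ 0.12346569, -0.48393212,  0.23848616]), 'tool_rot': array([ 9.92209378e-01,  1.24577806e-01, -1.28025703e-04, -9.50693780e-04]), 'ft_force': array([ 0.23222705, -0.37544089, -0.72173617]), 'ft_torque': array([-0.03706583,  0.02674808, -0.00888087]), 'grasp_force': 0.0, 'grip_width': 0.08526430266754319}
```

View pics/top0.png

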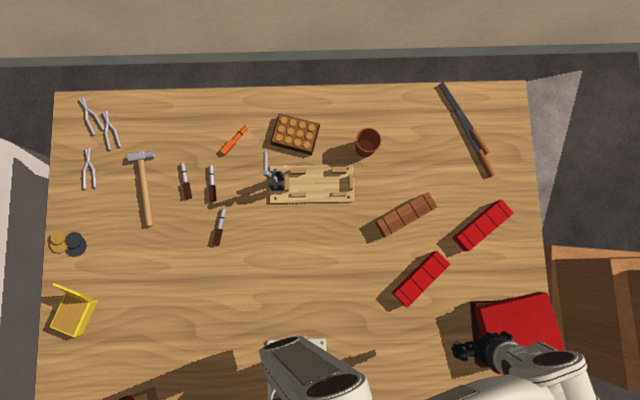

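View pics/scene0.png

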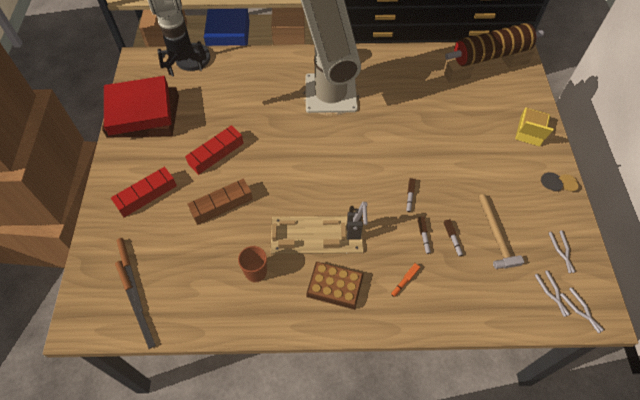

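Run:
```python
from h import *
res={}
for c in('scene','top'):
    f=np.load(f'pics/{c}0.npz'); im,d=f['im'],f['d']; P=cloud(c,d)
    for l in('rail','arm0','nest','clamp'):
        for m in viewer.masks_of(c,l)[:6]:
            k=m['mask']; Q=P[k&(d>0)]
            if len(Q)<5: continue
            top=Q[Q[:,2]>np.percentile(Q[:,2],90)-.008][:,:2]
            r=cv2.minAreaRect((top*1000).astype(np.float32))
            print(c,l,round(m['p'],2),np.int32(m['pixel']),im[k].mean(0).astype(int),'z',np.percentile(Q[:,2],[5,90]).round(3),'rect',np.round(r[0]),np.round(r[1]),round(r[2],1))
    for l in('clamp_grip','clamp_hinge','nest','nest_seat','rail','bore0','bore1','bore2','bore3','arm0','arm0_mark'):
        print(c,l,[(round(s['p'],2),np.round(s['pixel'],1).tolist()) for s in viewer.spot_point(c,l)[:5]])
a=cv2.imread('pics/top0.png'); b=cv2.imread('pics/scene0.png')
f=lambda x:cv2.resize(x,(400,300),interpolation=cv2.INTER_CUBIC)
cv2.imwrite('pics/c1.png',np.vstack([np.hstack([f(a[180:255,360:460]),f(b[165:240,175:275])]),np.hstack([f(a[140:215,255:355]),f(b[185:260,265:365])])]))
```

```text
scene rail 0.87 [192 142] [132  41  32] z [0.001 0.052] rect [ 450. -635.] [ 69. 200.] 36.7
scene rail 0.87 [150 215] [133  40  32] z [0.004 0.052] rect [ 284. -414.] [ 66. 200.] 41.8
scene rail 0.7 [204 218] [109  71  44] z [0.004 0.052] rect [ 494. -378.] [ 65. 199.] 28.7
scene arm0 0.68 [278 405] [184  92  48] z [0.009 0.022] rect [776. 200.] [ 19. 119.] 49.6
scene arm0 0.63 [193 410] [113  94  81] z [0.01  0.021] rect [472. 250.] [ 20. 124.] 77.2
scene arm0 0.54 [232 450] [117  95  82] z [0.008 0.022] rect [633. 365.] [124.  20.] 8.7
scene arm0 0.49 [233 425] [114  96  84] z [0.003 0.021] rect [625. 277.] [123.  20.] 2.8
scene nest 0.59 [234 318] [151 124  87] z [0.005 0.093] rect [635.  55.] [87. 48.] 0.9
scene nest 0.54 [200 219] [109  71  45] z [0.002 0.052] rect [ 494. -378.] [ 66. 199.] 28.1
scene clamp 0.49 [213 359] [121 108  98] z [-0.003  0.197] rect [642.  72.] [15. 73.] 89.1
scene clamp_grip [(0.47, [217.6, 362.6])]
scene clamp_hinge [(0.95, [233.4, 357.2]), (0.18, [204.1, 409.0])]
scene nest [(0.83, [234.8, 306.9])]
scene nest_seat [(0.56, [232.0, 310.1])]
scene rail 
[... 1846 characters left out ...]
 478.9]), (0.58, [277.8, 418.9]), (0.38, [171.3, 181.4])]
top bore0 [(0.96, [225.3, 492.8]), (0.96, [269.6, 417.6]), (0.95, [193.6, 423.7]), (0.9, [215.6, 505.2]), (0.83, [208.4, 395.4])]
top bore1 [(0.96, [225.3, 492.8]), (0.96, [269.6, 417.6]), (0.95, [193.6, 423.7]), (0.9, [215.6, 505.2]), (0.83, [208.4, 395.4])]
top bore2 [(0.96, [225.3, 492.8]), (0.96, [269.6, 417.6]), (0.95, [193.6, 423.7]), (0.9, [215.6, 505.2]), (0.83, [208.4, 395.4])]
top bore3 [(0.96, [225.3, 492.8]), (0.96, [269.6, 417.6]), (0.95, [193.6, 423.7]), (0.9, [215.6, 505.2]), (0.83, [208.4, 395.4])]
top arm0 [(0.79, [191.0, 187.0]), (0.61, [234.0, 218.6]), (0.52, [146.5, 228.3]), (0.45, [192.6, 212.3])]
top arm0_mark []
```

View pics/c1.png

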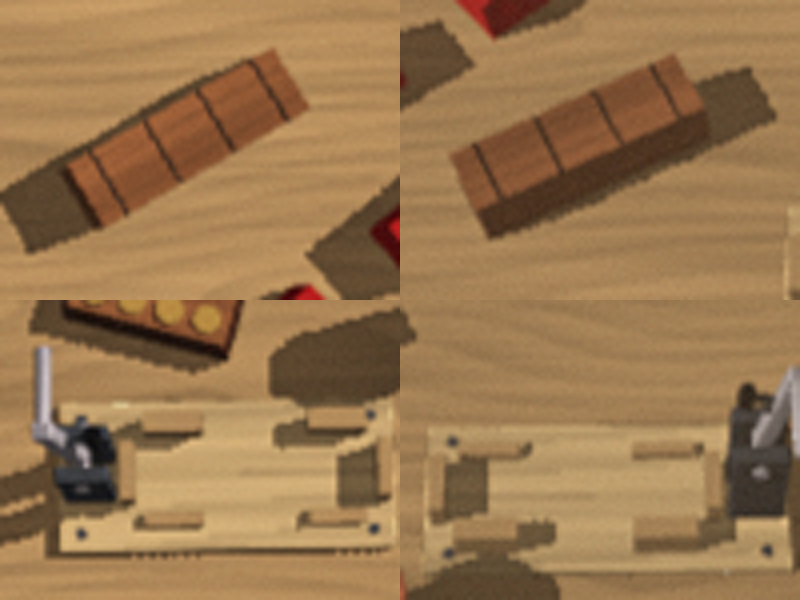

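Run:
```python
from h import *
for c in('scene','top'):
    f=np.load(f'pics/{c}0.npz'); im,d=f['im'],f['d']; P=cloud(c,d)
    box=(P[...,0]>.5)&(P[...,0]<.72)&(P[...,1]>-.22)&(P[...,1]<.13)&(d>0)
    for nm,lo,hi in(('base',.008,.016),('lip',.017,.026),('stop',.034,.046),('clampmid',.06,.1),('armtip',.15,.25)):
        k=(box&(P[...,2]>lo)&(P[...,2]<hi)).astype(np.uint8)
        n,L,S,_=cv2.connectedComponentsWithStats(k,connectivity=4)
        for i in range(1,n):
            if S[i,4]<12: continue
            Q=P[L==i]; print(c,nm,S[i,4],'x',np.percentile(Q[:,0],[2,98]).round(3),'y',np.percentile(Q[:,1],[2,98]).round(3),'z',np.median(Q[:,2]).round(4))
for c,px in(('top',(182.1,318.7)),('scene',(232,310.1))): print('seat',c,at_z(c,px,.012))
for c,px in(('top',(183.8,319.5)),('scene',(234.8,306.9))): print('nest',c,at_z(c,px,0))
for c,px in(('top',(161.6,274.2)),('scene',(233.4,357.2))): print('hinge',c,at_z(c,px,.095))
b=cv2.imread('pics/scene0.png')[175:230,180:260].astype(float)
b=np.clip(b*2.2,0,255).astype(np.uint8); cv2.imwrite('pics/c2.png',cv2.resize(b,(800,550),interpolation=cv2.INTER_CUBIC))
```

```text
scene base 1321 x [0.55  0.673] y [-0.194  0.014] z 0.0115
scene base 289 x [0.629 0.679] y [-0.041  0.078] z 0.0113
scene base 69 x [0.634 0.676] y [-0.208 -0.186] z 0.0108
scene base 22 x [0.659 0.678] y [-0.176 -0.157] z 0.0107
scene lip 22 x [0.565 0.581] y [-0.157 -0.135] z 0.0186
scene lip 18 x [0.567 0.58 ] y [-0.042 -0.024] z 0.0211
scene lip 12 x [0.571 0.583] y [-0.007  0.003] z 0.0197
scene lip 12 x [0.66  0.664] y [-0.185 -0.164] z 0.0221
scene stop 52 x [0.589 0.639] y [0.013 0.025] z 0.0378
scene stop 46 x [0.592 0.637] y [-0.204 -0.193] z 0.0386
scene stop 25 x [0.634 0.64 ] y [0.031 0.066] z 0.0394
scene stop 94 x [0.644 0.665] y [-0.044  0.002] z 0.0381
scene stop 87 x [0.645 0.665] y [-0.184 -0.137] z 0.0392
scene clampmid 31 x [0.597 0.605] y [0.03  0.046] z 0.0869
scene clampmid 86 x [0.632 0.641] y [0.03  0.072] z 0.0768
scene armtip 178 x [0.606 0.678] y [0.033 0.079] z 0.1914
top base 2001 x [0.547 0.673] y [-0.201  0.074] z 0.0121
top lip 53 x [0.565 0.577] y [-0.043  0.005] z 0.0202
top lip 50 x [0.565 0.577] y [-0.183 -0.135] z 0.0205
top stop 78 x [0.642 0.66 ] y [-0.185 -0.137] z 0.0395
top stop 73 x [0.643 0.66 ] y [-0.042  0.002] z 0.0401
top stop 59 x [0.585 0.634] y [-0.204 -0.192] z 0.04
top stop 45 x [0.587 0.633] y [0.013 0.023] z 0.0393
top clampmid 13 x [0.619 0.63 ] y [0.03  0.047] z 0.0754
top clampmid 30 x [0.584 0.595] y [0.03  0.072] z 0.0829
top armtip 148 x [0.604 0.673] y [0.034 0.079] z 0.1928
seat top [ 0.61382171 -0.09140479  0.012     ]
seat scene [ 0.60554979 -0.08396267  0.012     ]
nest top [ 0.61006515 -0.09434682  0.        ]
nest scene [ 0.60917532 -0.09445419  0.        ]
hinge top [0.66947784 0.05385332 0.095     ]
hinge scene [0.65674719 0.05827256 0.095     ]
```

View pics/c2.png

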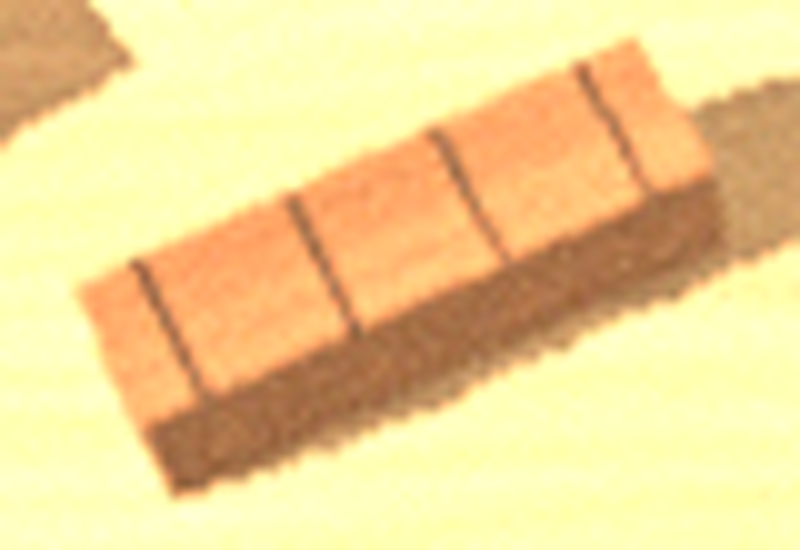

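```bash
cat >> h.py <<'E'
from scipy.spatial.transform import Rotation as Ro
def theta():
    m=Ro.from_quat(status.get_obs()['tool_rot']).as_matrix(); return np.arctan2(m[1,0],m[0,0])
def plan(tgt,th):
    """turn first, then shift in the new tool axes (mm)"""
    o=status.get_obs(); t0=theta(); dt=-((th-t0+np.pi)%(2*np.pi)-np.pi)
    d=(np.array(tgt)-o['eef_pos'])*1000; c,s=np.cos(th),np.sin(th)
    print('clock',round(o['clock'],2),'pos',o['eef_pos'].round(4),'th',round(t0,4),'w',round(o['grip_width'],4),'F',o['ft_force'].round(1))
    print('turn',round(dt,4),'shift',np.round([c*d[0]+s*d[1],s*d[0]-c*d[1],-d[2]],1))
def armfit(name=None):
    im,d=snap('top',name); P=cloud('top',d); out=[]
    for m in viewer.masks_of('top','arm0')[:8]:
        k=m['mask']&(d>0)&(P[...,2]>.006)&(P[...,2]<.06)
        Q=P[k]
        if len(Q)<30 or len(Q)>260: continue
        col=im[k].astype(float)
        (cx,cy),(w,h),a=cv2.minAreaRect((Q[:,:2]*1000).astype(np.float32))
        mu=Q[:,:2].mean(0); u=np.linalg.svd(Q[:,:2]-mu)[2][0]; s=(Q[:,:2]-mu)@u
        b=col.mean(1)
        if b[s>0].mean()<b[s<0].mean(): u=-u; s=-s   # tube is the bright end
        mid=mu+u*(np.percentile(s,1)+np.percentile(s,99))/2
        print('p',round(m['p'],2),'col',col.mean(0).astype(int),'len',round(s.max()-s.min(),3),'block',(mid-.035*u).round(4),'yaw',round(np.arctan2(u[1],u[0]),3),'contrast',(b[s>0].mean()-b[s<0].mean()).round(),'z',np.percentile(Q[:,2],90).round(3))
E
python3 - <<'E'
from h import *
plan((.4925,-.3785,.12),np.radians(-61.8)); armfit()
E
```

```text
clock 1.6 pos [ 0.1236 -0.4845  0.2393] th 0.2498 w 0.0854 F [-0.5 -0.4 -0.9]
turn 1.3284 shift [  80.9 -375.2  119.3]
p 0.77 col [107  87  80] len 0.127 block [0.5968 0.3614] yaw 0.203 contrast 101.0 z 0.022
p 0.66 col [108  87  80] len 0.12 block [0.4327 0.2565] yaw -0.197 contrast 101.0 z 0.023
p 0.57 col [204  94  37] len 0.121 block [0.7961 0.1774] yaw 2.414 contrast 3.0 z 0.021
p 0.54 col [104  86  80] len 0.123 block [0.5836 0.2745] yaw 0.068 contrast 112.0 z 0.022
```

>>> servo_tool([
  [85,0,0,0,0.166],
  [85,0,0,0,0.166],
  [85,0,0,0,0.166],
  [85,0,0,0,0.166],
  [85,0,0,0,0.166],
  [85,0,0,0,0.166],
  [85,0,0,0,0.166],
  [85,0,0,0,0.166],
  [85,10,-47,0,0],
  [85,10,-47,0,0],
  [85,10,-47,0,0],
  [85,10,-47,0,0],
  [85,10,-47,0,0],
  [85,10,-47,30,0],
  [85,10,-47,45,0],
  [85,11,-46,45,0],
  [85,0,0,0,0],
  [85,0,0,0,0],
])

```text
clock: 3.95
eef_pos: [0.3848, -0.4278, 0.1348]
tool_rot: [0.902, -0.429, 0.021, -0.045]
ft_force: [0.2, -0.3, 1.1]
grip_width: 0.0848
grasp_force: 0.0
```

Run:
```python
from h import *
plan((.4925,-.3785,.025),np.radians(-61.8))
im,d=snap('top','t1'); im2,_=snap('scene','s1')
f=lambda x:cv2.resize(x[:,:,::-1],(400,400),interpolation=cv2.INTER_CUBIC)
cv2.imwrite('pics/c3.png',np.hstack([f(im[150:270,350:470]),f(im2[130:250,160:280])]))
```

```text
clock 3.95 pos [ 0.3848 -0.4278  0.1348] th -0.8881 w 0.0848 F [ 0.2 -0.3  1.1]
turn 0.1905 shift [   7.4 -118.2  109.8]
```

View pics/c3.png

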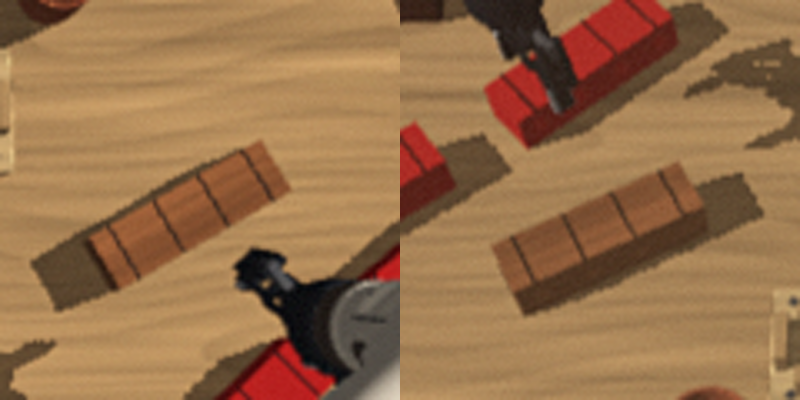

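>>> servo_tool([
  [85,0,0,0,0],
  [85,0,0,0,0],
  [85,0,0,0,0],
])

```text
clock: 4.42
eef_pos: [0.3848, -0.4273, 0.1346]
tool_rot: [0.902, -0.429, 0.021, -0.045]
ft_force: [-0.6, 0.1, 0.8]
grip_width: 0.0848
grasp_force: 0.0
```

>>> servo_tool([
  [85,0,-20,0,0.05],
  [85,0,-20,0,0.05],
  [85,2,-20,0,0.05],
  [85,2,-20,0,0.04],
  [85,2,-20,0,0],
  [85,0,-18,0,0],
  [85,0,0,0,0],
  [85,0,0,0,0],
])

```text
clock: 5.42
eef_pos: [0.3986, -0.4232, 0.1505]
tool_rot: [0.895, -0.437, 0.028, -0.087]
ft_force: [-0.8, 0.7, -0.1]
grip_width: 0.085
grasp_force: 0.0
```

```bash
cat >> h.py <<'E'
def tilt():
    o=status.get_obs(); z=Ro.from_quat(o['tool_rot']).as_matrix()[:,2]; print('toolz',z.round(3),'j',o['joint_pos'].round(2))
E
python3 - <<'E'
from h import *
tilt(); plan((.4925,-.3785,.025),np.radians(-61.8))
E
```

```text
toolz [ 0.126  0.132 -0.983] j [-0.91  0.47  0.09  1.22  0.18  3.14]
clock 5.42 pos [ 0.3986 -0.4232  0.1505] th -0.9063 w 0.085 F [-0.8  0.7 -0.1]
turn 0.1724 shift [   5.  -103.8  125.5]
```

>>> servo_tool([
  [85,0,0,0,-0.165],
  [85,0,0,0,-0.165],
  [85,0,0,0,-0.165],
  [85,0,0,0,-0.165],
  [85,0,0,0,-0.165],
  [85,0,0,0,-0.165],
  [85,0,0,0,-0.165],
  [85,0,0,0,-0.165],
  [85,0,0,0,-0.165],
  [85,0,0,0,-0.165],
  [85,0,0,0,-0.165],
  [85,0,0,0,-0.165],
  [85,0,0,0,-0.165],
  [85,0,0,0,-0.165],
  [85,0,0,0,-0.165],
  [85,0,0,0,-0.165],
  [85,0,0,0,-0.165],
  [85,0,0,0,-0.165],
  [85,0,0,0,0],
])

```text
clock: 7.8
eef_pos: [0.3983, -0.4235, 0.1505]
tool_rot: [0.513, 0.853, 0.09, 0.02]
ft_force: [-0.7, 0.6, 0.5]
grip_width: 0.0849
grasp_force: 0.0
```

Run:
```python
from h import *
tilt(); plan((.4925,-.3785,.12),np.radians(118.2))
```

```text
toolz [ 0.126  0.132 -0.983] j [-0.91  0.47  0.09  1.22  0.18  0.17]
clock 7.8 pos [ 0.3983 -0.4235  0.1505] th 2.0636 w 0.0849 F [-0.7  0.6  0.5]
turn 0.0006 shift [ -4.9 104.3  30.5]
```

>>> servo_tool([
  [85,0,0,0,-0.165],
  [85,0,0,0,-0.165],
  [85,0,0,0,-0.165],
  [85,0,0,0,-0.165],
  [85,0,0,0,-0.165],
  [85,0,0,0,-0.165],
  [85,0,0,0,-0.165],
  [85,0,0,0,-0.165],
  [85,0,0,0,-0.165],
  [85,0,0,0,-0.165],
  [85,0,0,0,-0.165],
  [85,0,0,0,-0.165],
  [85,0,0,0,-0.165],
  [85,0,0,0,-0.165],
  [85,0,0,0,-0.165],
  [85,0,0,0,-0.165],
  [85,0,0,0,-0.165],
  [85,0,0,0,-0.165],
  [85,0,0,0,-0.165],
  [85,0,0,0,-0.165],
])

```text
clock: 10.3
eef_pos: [0.3983, -0.4235, 0.1505]
tool_rot: [0.892, -0.442, 0.027, -0.088]
ft_force: [0.3, -0.8, -0.5]
grip_width: 0.0849
grasp_force: 0.0
```

>>> servo_tool([
  [85,0,0,0,-0.1],
  [85,0,0,0,-0.1],
  [85,0,0,0,0],
])

```text
clock: 10.68
eef_pos: [0.4363, -0.3886, 0.1506]
tool_rot: [0.918, -0.39, 0.03, -0.066]
ft_force: [-0.8, -1.1, 0.0]
grip_width: 0.0846
grasp_force: 0.0
```

Run:
```python
from h import *
tilt(); plan((.4925,-.3785,.12),np.radians(118.2))
```

```text
toolz [ 0.107  0.097 -0.99 ] j [-0.8   0.45  0.06  1.18  0.14 -3.14]
clock 10.68 pos [ 0.4363 -0.3886  0.1506] th -0.8039 w 0.0846 F [-0.8 -1.1  0. ]
turn -2.8669 shift [-17.7  54.2  30.6]
```

>>> servo_tool([
  [85,0,0,0,-0.1],
  [85,0,0,0,-0.1],
  [85,0,0,0,-0.1],
  [85,0,0,0,0],
])

```text
clock: 11.18
eef_pos: [0.4865, -0.3278, 0.1505]
tool_rot: [0.949, -0.311, 0.031, -0.031]
ft_force: [0.6, -0.4, -0.8]
grip_width: 0.0851
grasp_force: 0.0
```

Run:
```python
from h import *
tilt(); plan((.4925,-.3785,.12),np.radians(118.2))
```

```text
toolz [ 0.078  0.039 -0.996] j [-0.63  0.43  0.04  1.14  0.08 -3.14]
clock 11.18 pos [ 0.4865 -0.3278  0.1505] th -0.6348 w 0.0851 F [ 0.6 -0.4 -0.8]
turn -2.6977 shift [-47.5 -18.7  30.5]
```

>>> servo_tool([
  [85,0,0,0,0.16],
  [85,0,0,0,0.16],
  [85,0,0,0,0.16],
  [85,0,0,0,0.16],
  [85,0,0,0,0.16],
  [85,0,0,0,0.16],
  [85,9.5,32.5,-7,0],
  [85,9.5,32.5,-7,0],
  [85,9.5,32.5,-7,0],
  [85,9.5,32.5,-7,0],
  [85,9.5,32.5,-7,0],
  [85,9.5,32.5,-7,0],
  [85,9.5,32.5,-7,0],
  [85,9.5,32.5,-7,0],
  [85,9.5,32.5,-7,0],
  [85,9.5,32.5,-7,0],
  [85,9.5,32.5,-7,0],
  [85,9.5,32.5,-7,0],
  [85,9.5,32.5,-7,0],
  [85,0,0,0,0],
])

```text
clock: 13.68
eef_pos: [0.0522, -0.4465, 0.2037]
tool_rot: [-0.696, 0.717, -0.014, 0.041]
ft_force: [0.6, 0.5, -1.1]
grip_width: 0.085
grasp_force: 0.0
```

Run:
```python
from h import *
tilt(); plan((.4925,-.3785,.12),np.radians(118.2))
```

```text
toolz [ 0.078  0.037 -0.996] j [-1.51  0.19 -0.16  1.25  0.08 -3.05]
clock 13.68 pos [ 0.0522 -0.4465  0.2037] th -1.5995 w 0.085 F [ 0.6  0.5 -1.1]
turn 2.6207 shift [-148.2  420.2   83.7]
```

>>> servo_tool([
  [85,0,0,0,-0.09],
  [85,0,0,0,-0.1],
  [85,0,0,0,-0.1],
  [85,0,0,0,-0.1],
  [85,0,0,0,0],
])

```text
clock: 14.3
eef_pos: [0.1298, -0.4296, 0.2032]
tool_rot: [0.797, -0.604, 0.002, -0.015]
ft_force: [0.1, 0.4, 0.1]
grip_width: 0.0848
grasp_force: 0.0
```

Run:
```python
from h import *
tilt(); plan((.4925,-.3785,.12),np.radians(118.2))
```

```text
toolz [ 0.021  0.022 -1.   ] j [-1.29  0.17 -0.18  1.24  0.03 -3.14]
clock 14.3 pos [ 0.1298 -0.4296  0.2032] th -1.2969 w 0.0848 F [0.1 0.4 0.1]
turn 2.9233 shift [-126.3  343.8   83.2]
```

>>> servo_tool([
  [85,0,0,0,-0.13],
  [85,0,0,0,0],
  [85,0,0,0,0.16],
  [85,0,0,0,0.16],
  [85,0,0,0,0.16],
  [85,0,0,0,0.16],
  [85,0,0,0,0.16],
  [85,0,0,0,0.16],
  [85,0,0,0,0.16],
  [85,0,0,0,0.16],
  [85,0,0,0,0.16],
  [85,0,0,0,0.16],
  [85,0,0,0,0.16],
  [85,0,0,0,0.16],
  [85,0,0,0,0.16],
  [85,0,0,0,0.16],
  [85,0,0,0,0.16],
  [85,0,0,0,0.16],
  [85,0,0,0,0.16],
  [85,0,0,0,0.16],
])

```text
clock: 16.8
eef_pos: [0.1577, -0.4192, 0.2032]
tool_rot: [0.46, 0.888, 0.005, -0.004]
ft_force: [0.0, -0.2, 0.4]
grip_width: 0.0854
grasp_force: 0.0
```

Run:
```python
from h import *
tilt(); plan((.4925,-.3785,.12),np.radians(118.2))
```

```text
toolz [-0.003  0.012 -1.   ] j [-1.21  0.17 -0.18  1.23  0.   -0.25]
clock 16.8 pos [ 0.1577 -0.4192  0.2032] th 2.1847 w 0.0854 F [ 0.  -0.2  0.4]
turn 0.1217 shift [-122.4  314.2   83.2]
```

>>> servo_tool([
  [85,0,0,0,0.122],
  [85,-11,28.5,5,0],
  [85,-11,28.5,5,0],
  [85,-11,28.5,5,0],
  [85,-11,28.5,5,0],
  [85,-11,28.5,5,0],
  [85,-11,28.5,5,0],
  [85,-11,28.5,10,0],
  [85,-11,28.5,10,0],
  [85,-11,28.5,10,0],
  [85,-11,28.5,10,0],
  [85,-12,29,13,0],
  [85,0,0,0,0],
  [85,0,0,0,0],
])

```text
clock: 18.55
eef_pos: [0.4916, -0.3749, 0.1195]
tool_rot: [0.511, 0.86, 0.004, -0.005]
ft_force: [-1.1, -0.6, -0.7]
grip_width: 0.0846
grasp_force: 0.0
```

Run:
```python
from h import *
tilt(); plan((.4925,-.3785,.026),np.radians(118.2))
im,d=snap('top'); im2,_=snap('scene')
f=lambda x:cv2.resize(x[:,:,::-1],(400,400),interpolation=cv2.INTER_CUBIC)
cv2.imwrite('pics/c4.png',np.hstack([f(im[150:270,350:470]),f(im2[130:250,160:280])]))
```

```text
toolz [-0.004  0.012 -1.   ] j [-0.65  0.55  0.15  1.18  0.01  0.42]
clock 18.55 pos [ 0.4916 -0.3749  0.1195] th 2.0694 w 0.0846 F [-1.1 -0.6 -0.7]
turn 0.0064 shift [-3.6 -0.9 93.5]
```

View pics/c4.png

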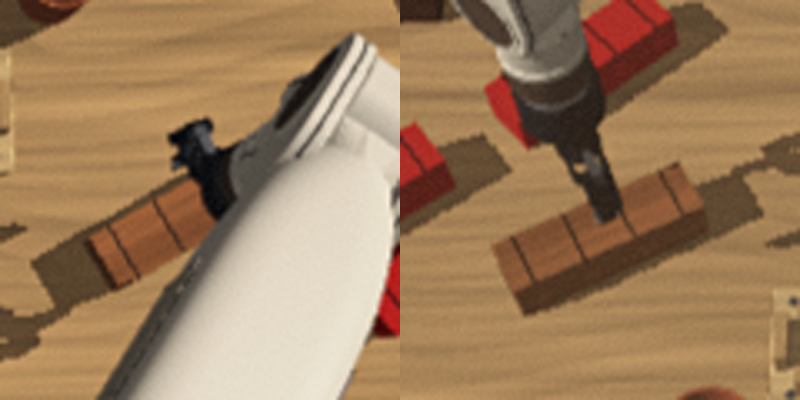

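Gripper is above the rail, aligned. Descend, grip, lift slightly.

>>> servo_tool([
  [85,-3.5,-1,20,0.006],
  [85,0,0,20,0],
  [85,0,0,20,0],
  [85,0,0,20,0],
  [85,0,0,13,0],
  [85,0,0,0,0],
  [50,0,0,0,0],
  [50,0,0,0,0],
  [50,0,0,0,0],
  [50,0,0,0,0],
  [50,0,0,0,0],
])

```text
clock: 20.02
eef_pos: [0.4939, -0.3775, 0.0283]
tool_rot: [0.513, 0.859, 0.004, -0.003]
ft_force: [-1.9, 0.0, 6.0]
grip_width: 0.059
grasp_force: 68.5
```

Run:
```python
from h import *
tilt(); plan((.611,-.0905,.145),np.radians(90))
```

```text
toolz [-0.002  0.01  -1.   ] j [-0.66  0.64  0.05  0.99  0.01  0.42]
clock 20.02 pos [ 0.4939 -0.3775  0.0283] th 2.0653 w 0.059 F [-1.9  0.   6. ]
turn 0.4945 shift [ 287.   117.1 -116.7]
```

>>> servo_tool([
  [50,0,0,-20,0],
  [50,0,0,-30,0],
  [50,0,0,-30,0],
  [50,0,0,-36,0],
  [50,0,0,0,0.1],
  [50,0,0,0,0.132],
  [50,0,0,0,0.132],
  [50,0,0,0,0.131],
  [50,28,12,0,0],
  [50,28,12,0,0],
  [50,28,12,0,0],
  [50,28,12,0,0],
  [50,28,12,0,0],
  [50,28,12,0,0],
  [50,28,12,0,0],
  [50,28,12,0,0],
  [50,28,12,0,0],
  [50,28,9,0,0],
  [50,0,0,0,0],
  [50,0,0,0,0],
])

```text
clock: 22.52
eef_pos: [0.61, -0.0979, 0.1445]
tool_rot: [0.707, 0.707, 0.002, -0.006]
ft_force: [0.0, 0.3, -4.8]
grip_width: 0.0591
grasp_force: 67.4
```

Run:
```python
from h import *
tilt(); plan((.611,-.0905,.045),np.radians(90))
for c in('top','scene'):
    im,d=snap(c,c+'p'); P=cloud(c,d)
    for m in viewer.masks_of(c,'rail')[:4]:
        k=m['mask']&(d>0)
        if k.sum()>10: Q=P[k]; r=cv2.minAreaRect((Q[Q[:,2]>np.percentile(Q[:,2],85)-.02][:,:2]*1000).astype(np.float32)); print(c,round(m['p'],2),im[k].mean(0).astype(int),np.percentile(Q[:,2],[2,95]).round(3),np.round(r[0]),np.round(r[1]),round(r[2],1),'y',np.percentile(Q[:,1],[1,99]).round(3))
f=lambda x:cv2.resize(x[:,:,::-1],(400,400),interpolation=cv2.INTER_CUBIC)
a=cv2.imread('pics/topp.png');b=cv2.imread('pics/scenep.png')
f=lambda x:cv2.resize(x,(400,400),interpolation=cv2.INTER_CUBIC)
cv2.imwrite('pics/c5.png',np.hstack([f(a[120:240,250:370]),f(b[160:280,250:370])]))
```

```text
toolz [-0.006  0.012 -1.   ] j [-0.16  0.53  0.19  1.23  0.01  1.41]
clock 22.52 pos [ 0.61   -0.0979  0.1445] th 1.5708 w 0.0591 F [ 0.   0.3 -4.8]
turn 0.0 shift [ 7.4  1.  99.5]
top 0.92 [163  30  28] [0.017 0.055] [ 278. -415.] [ 61. 200.] 41.7 y [-0.497 -0.328]
top 0.83 [160  31  29] [0.005 0.055] [ 449. -636.] [ 62. 205.] 37.4 y [-0.722 -0.542]
top 0.65 [100  63  40] [0.132 0.17 ] [569. -99.] [140. 199.] 0.2 y [-0.197  0.001]
scene 0.91 [137  41  32] [0.002 0.053] [ 451. -635.] [ 69. 196.] 36.7 y [-0.714 -0.543]
scene 0.79 [140  44  34] [0.001 0.053] [ 281. -415.] [ 71. 203.] 41.2 y [-0.5   -0.325]
scene 0.74 [105  70  45] [0.008 0.17 ] [ 626. -100.] [199.  96.] 89.2 y [-0.199  0.   ]
scene 0.71 [114  96  85] [0.007 0.023] [623. 278.] [123.  21.] 4.4 y [0.266 0.287]
```

View pics/c5.png

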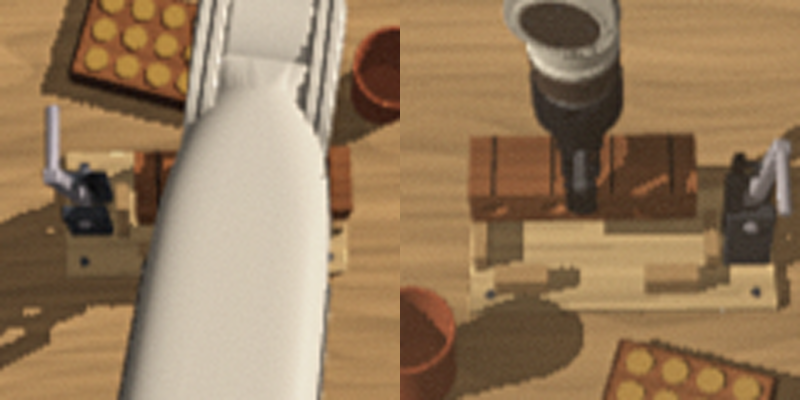

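>>> servo_tool([
  [50,4,0.5,0,0],
  [50,4,1,0,0],
  [50,0,0,20,0],
  [50,0,0,25,0],
  [50,0,0,20,0],
  [50,0,0,8,0],
  [50,0,0,5,0],
  [50,0,0,5,0],
  [50,0,0,5,0],
  [50,0,0,0,0],
])

```text
clock: 23.98
eef_pos: [0.6118, -0.0889, 0.0576]
tool_rot: [0.707, 0.707, 0.003, -0.005]
ft_force: [0.2, -0.3, -5.0]
grip_width: 0.0585
grasp_force: 67.3
```

Run:
```python
from h import *
tilt(); plan((.6115,-.0898,.0403),np.radians(90))
```

```text
toolz [-0.004  0.012 -1.   ] j [-0.15  0.6   0.07  1.04  0.01  1.42]
clock 23.98 pos [ 0.6118 -0.0889  0.0576] th 1.5704 w 0.0585 F [ 0.2 -0.3 -5. ]
turn -0.0004 shift [-0.9 -0.3 17.3]
```

>>> servo_tool([
  [50,-1,0,4,0],
  [50,0,0,4,0],
  [50,0,0,3,0],
  [50,0,0,3,0],
  [50,0,0,2,0],
  [50,0,0,0,0],
])

```text
clock: 24.72
eef_pos: [0.6118, -0.0897, 0.0416]
tool_rot: [0.707, 0.707, 0.003, -0.005]
ft_force: [0.8, 0.3, -4.8]
grip_width: 0.0593
grasp_force: 67.3
```

Run:
```python
from h import *
tilt(); plan((.6115,-.0898,.0403),np.radians(90))
```

```text
toolz [-0.003  0.012 -1.   ] j [-0.15  0.62  0.05  1.01  0.01  1.42]
clock 24.73 pos [ 0.6118 -0.0897  0.0416] th 1.5705 w 0.0593 F [ 0.8  0.3 -4.8]
turn -0.0003 shift [-0.1 -0.3  1.3]
```

>>> servo_tool([
  [50,0,0,1.3,0],
  [60,0,0,0,0],
  [65,0,0,0,0],
  [75,0,0,0,0],
  [85,0,0,0,0],
  [85,0,0,-20,0],
  [85,0,0,-30,0],
  [85,0,0,-30,0],
  [85,0,0,-40,0],
  [85,0,0,-40,0],
  [85,0,0,-40,0],
  [85,0,0,0,0],
])

```text
clock: 26.22
eef_pos: [0.6148, -0.0925, 0.2453]
tool_rot: [0.707, 0.707, 0.006, -0.002]
ft_force: [-0.2, -0.6, 0.2]
grip_width: 0.0848
grasp_force: 0.0
```

Run:
```python
from h import *
tilt(); plan((.66,.08,.24),np.radians(180))
for c in('top','scene'):
    im,d=snap(c,c+'q'); P=cloud(c,d)
    b=(d>0)&(P[...,0]>.55)&(P[...,0]<.75)&(P[...,1]>.02)&(P[...,1]<.14)&(P[...,2]>.12)&(P[...,2]<.22)
    Q=P[b]; H=Q[Q[:,0]>.645]
    for x in np.arange(.6,.70,.01):
        q=Q[(Q[:,0]>=x)&(Q[:,0]<x+.01)]
        if len(q)>3: print(c,round(x,3),len(q),'y',np.percentile(q[:,1],[5,50,95]).round(3),'z',np.percentile(q[:,2],[5,50,95]).round(3))
    for m in viewer.masks_of(c,'rail')[:4]:
        k=m['mask']&(d>0)&(P[...,0]>.55)&(P[...,1]>-.3)&(P[...,1]<.05)&(P[...,2]<.08)
        if k.sum()>50: Q=P[k];Q=Q[Q[:,2]>.055]; r=cv2.minAreaRect((Q[:,:2]*1000).astype(np.float32)); print(c,im[k].mean(0).astype(int),np.percentile(Q[:,2],[2,50,95]).round(3),r,'y',np.percentile(Q[:,1],[1,99]).round(4),'x',np.percentile(Q[:,0],[1,99]).round(4))
a=cv2.imread('pics/topq.png');b=cv2.imread('pics/sceneq.png')
f=lambda x:cv2.resize(x,(400,400),interpolation=cv2.INTER_CUBIC)
cv2.imwrite('pics/c6.png',np.hstack([f(a[120:240,250:370]),f(b[160:280,250:370])]))
```

```text
toolz [ 0.006  0.01  -1.   ] j [-0.15  0.49  0.38  1.46  0.01  1.42]
clock 26.23 pos [ 0.6148 -0.0925  0.2453] th 1.5705 w 0.0848 F [-0.2 -0.6  0.2]
turn -1.5711 shift [-45.2 172.5   5.3]
top 0.6 66 y [0.036 0.061 0.077] z [0.131 0.168 0.199]
top 0.61 40 y [0.034 0.061 0.076] z [0.16  0.176 0.2  ]
top 0.62 12 y [0.068 0.071 0.076] z [0.189 0.197 0.2  ]
top 0.63 9 y [0.07  0.073 0.076] z [0.192 0.196 0.197]
top 0.64 11 y [0.07  0.073 0.076] z [0.195 0.196 0.198]
top 0.65 10 y [0.069 0.073 0.076] z [0.192 0.196 0.201]
top 0.66 9 y [0.07  0.073 0.076] z [0.195 0.196 0.2  ]
top 0.67 6 y [0.069 0.072 0.075] z [0.197 0.198 0.199]
top [136  84  51] [0.057 0.062 0.066] ((613.7984619140625, -89.80484771728516), (55.268829345703125, 199.64793395996094), 1.4746063947677612) y [-0.0778  0.0092] x [0.5842 0.6387]
scene 0.6 17 y [0.033 0.056 0.075] z [0.135 0.174 0.197]
scene 0.61 88 y [0.035 0.06  0.077] z [0.129 0.167 0.198]
scene 0.62 38 y [0.038 0.066 0.076] z [0.13  0.172 0.197]
scene 0.63 11 y [0.069 0.075 0.079] z [0.189 0.194 0.198]
scene 0.64 13 y [0.069 0.072 0.078] z [0.193 0.195 0.203]
scene 0.65 12 y [0.069 0.074 0.077] z [0.191 0.196 0.2  ]
scene 0.66 12 y [0.068 0.071 0.076] z [0.192 0.196 0.2  ]
scene 0.67 16 y [0.067 0.073 0.077] z [0.188 0.195 0.199]
scene [126  84  53] [0.056 0.061 0.066] ((612.5445556640625, -90.5106201171875), (200.31610107421875, 67.35259246826172), 89.09191131591797) y [-0.1889  0.0075] x [0.5824 0.6442]
```

View pics/c6.png

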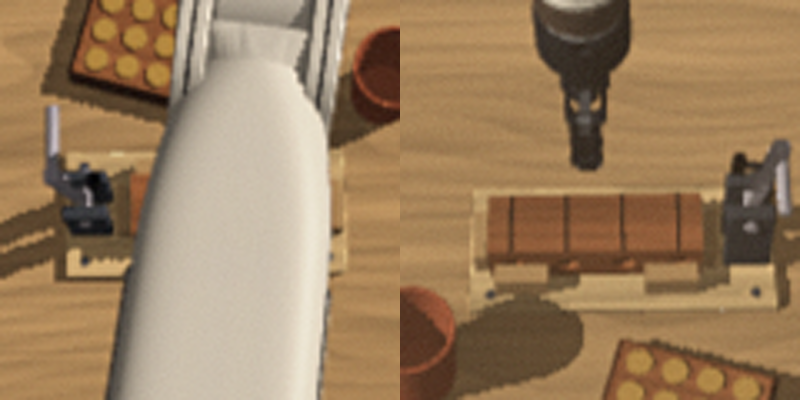

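Run:
```python
from h import *
b=cv2.imread('pics/sceneq.png')[215:250,272:350]
b2=cv2.imread('pics/scenep.png')[190:235,265:343]
f=lambda b:cv2.resize(np.clip(b*2.0,0,255).astype(np.uint8),None,fx=8,fy=8,interpolation=cv2.INTER_CUBIC)
a=f(b.astype(float));c=f(b2.astype(float)); w=min(a.shape[1],c.shape[1])
cv2.imwrite('pics/c7.png',np.vstack([a[:,:w],c[:,:w]])[:600])
```

```text
(no output)
```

View pics/c7.png

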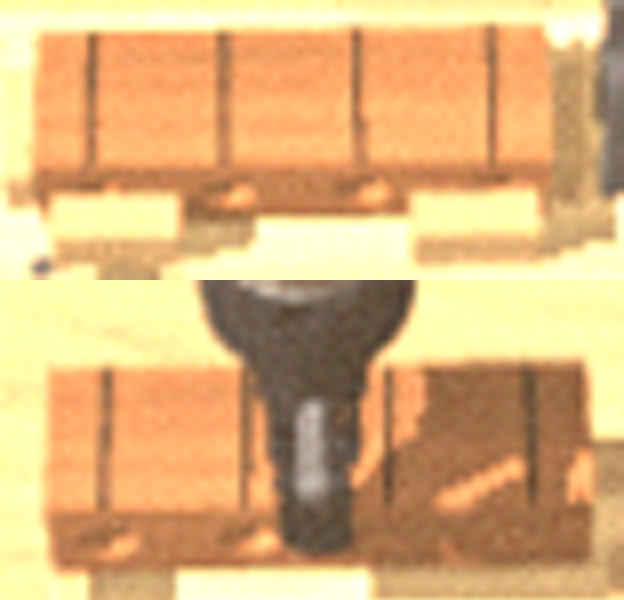

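>>> servo_tool([
  [85,1,-1,40,0],
  [85,0,0,40,0],
  [85,0,0,40,0],
  [85,0,0,30,0],
  [85,0,0,30,0],
  [85,0,0,20,0],
  [85,0,0,3,0],
  [85,0,0,0,0],
  [50,0,0,0,0],
  [50,0,0,0,0],
  [50,0,0,0,0],
  [50,0,0,0,0],
  [50,0,0,0,0],
])

```text
clock: 28.05
eef_pos: [0.6122, -0.0889, 0.039]
tool_rot: [0.707, 0.707, 0.004, -0.004]
ft_force: [0.0, 0.5, 5.6]
grip_width: 0.059
grasp_force: 68.8
```

>>> servo_tool([
  [50,0,0,-10,0],
  [50,0,0,-30,0],
  [50,0,0,-40,0],
  [50,0,0,-45,0],
  [50,0,0,-45,0],
  [50,0,0,-45,0],
  [50,0,0,0,0],
])

```text
clock: 28.92
eef_pos: [0.6131, -0.0916, 0.2563]
tool_rot: [0.707, 0.707, 0.005, -0.003]
ft_force: [0.1, 0.0, -4.6]
grip_width: 0.059
grasp_force: 67.9
```

>>> servo_tool([
  [50,0,0,0,-0.1],
  [50,0,0,0,-0.16],
  [50,0,0,0,-0.16],
  [50,0,0,0,-0.16],
  [50,0,0,0,-0.16],
  [50,0,0,0,-0.16],
  [50,0,0,0,-0.16],
  [50,0,0,0,-0.16],
  [50,0,0,0,-0.16],
  [50,0,0,0,-0.16],
  [50,0,0,0,-0.16],
  [50,0,0,0,-0.16],
  [50,0,0,0,-0.16],
  [50,0,0,0,-0.16],
  [50,0,0,0,-0.16],
  [50,0,0,0,-0.16],
  [50,0,0,0,-0.16],
  [50,0,0,0,-0.16],
  [50,0,0,0,-0.16],
  [50,0,0,0,-0.161],
])

```text
clock: 31.42
eef_pos: [0.6099, -0.091, 0.2488]
tool_rot: [0.709, -0.706, -0.008, -0.001]
ft_force: [0.6, -0.5, -4.5]
grip_width: 0.059
grasp_force: 67.6
```

>>> servo_tool([
  [50,0,0,0,0],
  [50,0,0,40,0],
  [50,0,0,40,0],
  [50,0,0,30,0],
  [50,0,0,0,0],
  [50,0,0,0,0],
])

```text
clock: 32.17
eef_pos: [0.6117, -0.09, 0.1431]
tool_rot: [-0.706, 0.708, 0.005, 0.003]
ft_force: [0.5, -0.4, -4.7]
grip_width: 0.059
grasp_force: 67.5
```

Run:
```python
from h import *
tilt(); plan((.6118,-.0895,.0403),np.radians(-90))
for c in('top','scene'):
    im,d=snap(c,c+'r'); P=cloud(c,d)
    for m in viewer.masks_of(c,'rail')[:4]:
        k=m['mask']&(d>0)&(P[...,2]>.13)
        if k.sum()>10: Q=P[k]; print(c,round(m['p'],2),im[k].mean(0).astype(int),'y',np.percentile(Q[:,1],[1,99]).round(4))
b=cv2.imread('pics/scener.png')[180:245,260:345]
cv2.imwrite('pics/c8.png',cv2.resize(np.clip(b*1.8,0,255).astype(np.uint8),None,fx=6,fy=6,interpolation=cv2.INTER_CUBIC))
```

```text
toolz [-0.002  0.012 -1.   ] j [-0.15  0.53  0.18  1.23  0.01 -1.72]
clock 32.17 pos [ 0.6117 -0.09    0.1431] th -1.5729 w 0.059 F [ 0.5 -0.4 -4.7]
turn -0.0021 shift [-5.000e-01 -1.000e-01  1.028e+02]
top 0.93 [98 62 38] y [-0.1878  0.0096]
scene 0.61 [104  69  44] y [-0.1851  0.0062]
```

View pics/c8.png

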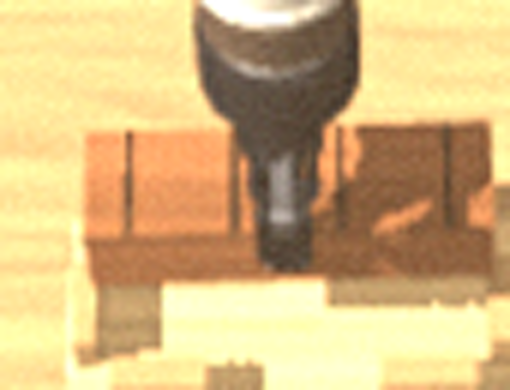

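>>> servo_tool([
  [50,0,0,20,-0.002],
  [50,0,0,30,0],
  [50,0,0,20,0],
  [50,0,0,12,0],
  [50,0,0,6,0],
  [50,0,0,5,0],
  [50,0,0,4,0],
  [50,0,0,4,0],
  [50,0,0,2.5,0],
  [50,0,0,0,0],
])

```text
clock: 33.62
eef_pos: [0.6114, -0.0885, 0.04]
tool_rot: [0.708, -0.707, -0.005, -0.004]
ft_force: [-1.6, 1.6, 0.3]
grip_width: 0.0588
grasp_force: 68.6
```

Run:
```python
from h import *
tilt(); plan((.6118,-.0895,.039),np.radians(-90))
```

```text
toolz [-0.002  0.012 -1.   ] j [-0.15  0.62  0.04  1.    0.01 -1.72]
clock 33.62 pos [ 0.6114 -0.0885  0.04  ] th -1.5695 w 0.0588 F [-1.6  1.6  0.3]
turn 0.0013 shift [ 1.  -0.4  1. ]
```

>>> servo_tool([
  [50,0,0,0.5,0],
  [60,0,0,0,0],
  [65,0,0,0,0],
  [75,0,0,0,0],
  [85,0,0,0,0],
  [85,0,0,-20,0],
  [85,0,0,-40,0],
  [85,0,0,-45,0],
  [85,0,0,-45,0],
  [85,0,0,-45,0],
  [85,0,0,-25,0.16],
  [60,0,0,0,0.16],
  [60,0,0,0,0.16],
  [60,0,0,0,0.16],
  [60,0,0,0,0.16],
  [60,0,0,0,0.16],
  [60,0,0,0,0.16],
  [60,0,0,0,0.16],
  [60,0,0,0,0.16],
  [60,0,0,0,0.13],
])

```text
clock: 36.12
eef_pos: [0.6116, -0.0914, 0.2584]
tool_rot: [0.001, 1.0, 0.006, -0.002]
ft_force: [0.3, 0.4, -0.4]
grip_width: 0.0599
grasp_force: 0.0
```

Run:
```python
from h import *
tilt(); plan((.656,.073,.24),np.pi)
for c in('scene','top'):
    im,d=snap(c); P=cloud(c,d)
    for m in viewer.masks_of(c,'rail')[:4]:
        k=m['mask']&(d>0)&(P[...,0]>.55)&(P[...,1]>-.3)&(P[...,1]<.05)&(P[...,2]<.08)
        if k.sum()>50: Q=P[k];Q=Q[Q[:,2]>.055]; print(c,np.percentile(Q[:,2],[5,50,95]).round(3),'y',np.percentile(Q[:,1],[1,99]).round(4),'x',np.percentile(Q[:,0],[1,99]).round(4))
```

```text
toolz [-0.003  0.012 -1.   ] j [-0.15  0.48  0.41  1.5   0.01 -0.15]
clock 36.12 pos [ 0.6116 -0.0914  0.2584] th 3.1389 w 0.0599 F [ 0.3  0.4 -0.4]
turn -0.0027 shift [-44.4 164.4  18.4]
scene [0.056 0.061 0.066] y [-0.1859  0.0093] x [0.5827 0.644 ]
```

>>> servo_tool([
  [50,-8,30,0,0],
  [50,-9,33,0,0],
  [50,-9,33,0,0],
  [40,-9,34,0,0],
  [40,-9,34,8,0],
  [40,0,0,10,0],
  [40,0,0,0,0],
])

```text
clock: 37.2
eef_pos: [0.6545, 0.0726, 0.2409]
tool_rot: [-0.001, 1.0, 0.006, -0.003]
ft_force: [-0.4, -0.2, 0.3]
grip_width: 0.0402
grasp_force: 0.0
```

Run:
```python
from h import *
tilt(); plan((.656,.073,.181),np.pi)
a,_=snap('top');b,_=snap('scene')
f=lambda x:cv2.resize(x[:,:,::-1],(400,400),interpolation=cv2.INTER_CUBIC)
cv2.imwrite('pics/c9.png',np.hstack([f(a[120:200,240:320]),f(b[180:260,320:400])]))
```

```text
toolz [-0.006  0.011 -1.   ] j [0.11 0.58 0.52 1.51 0.01 0.1 ]
clock 37.2 pos [0.6545 0.0726 0.2409] th -3.1387 w 0.0402 F [-0.4 -0.2  0.3]
turn 0.0029 shift [-1.5  0.4 59.9]
```

View pics/c9.png

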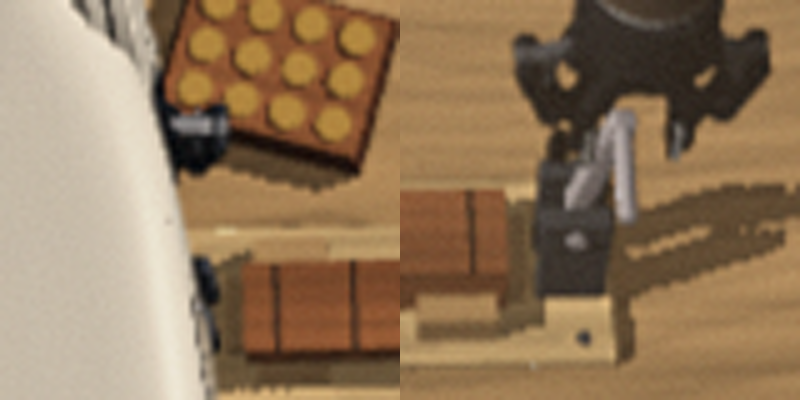

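>>> servo_tool([
  [40,-1.5,0,20,0.003],
  [40,0,0,20,0],
  [40,0,0,18,0],
  [40,0,0,0,0],
  [0,0,0,0,0],
  [0,0,0,0,0],
  [0,0,0,0,0],
  [0,0,0,0,0],
])

```text
clock: 38.3
eef_pos: [0.6574, 0.0735, 0.186]
tool_rot: [0.001, 1.0, 0.006, -0.0]
ft_force: [-0.7, -1.4, 6.3]
grip_width: 0.0097
grasp_force: 58.8
```

Run:
```python
from h import *
tilt(); plan((.656,.073,.181),np.pi); p=status.get_obs()['eef_pos']
hy=.054; gy=p[1]; q0=np.arctan2(np.sqrt(.099**2-(gy-hy)**2),-(gy-hy)); zz=.095+.099*np.sin(q0); print('q0',q0,'off',zz-p[2])
prev=np.array([gy,zz])
for q in np.linspace(q0,-.03,17)[1:]:
    n=np.array([hy-.099*np.cos(q),.095+.099*np.sin(q)]); d=(n-prev)*1000; prev=n; print('q%.2f y %.1f z %.1f'%(q,d[0],-d[1]))
```

```text
toolz [-0.     0.012 -1.   ] j [0.11 0.59 0.4  1.38 0.01 0.11]
clock 38.3 pos [0.6574 0.0735 0.186 ] th 3.1402 w 0.0097 F [-0.7 -1.4  6.3]
turn -0.0014 shift [ 1.4 -0.5  5. ]
q0 1.7686775338286382 off 0.006045448184645641
q1.66 y -11.0 z -1.6
q1.54 y -11.1 z -0.3
q1.43 y -11.1 z 0.9
q1.32 y -10.9 z 2.2
q1.21 y -10.6 z 3.4
q1.09 y -10.2 z 4.5
q0.98 y -9.6 z 5.7
q0.87 y -8.9 z 6.7
q0.76 y -8.1 z 7.6
q0.64 y -7.2 z 8.5
q0.53 y -6.2 z 9.3
q0.42 y -5.1 z 9.9
q0.31 y -4.0 z 10.4
q0.19 y -2.8 z 10.8
q0.08 y -1.5 z 11.0
q-0.03 y -0.3 z 11.1
```

>>> servo_tool([
  [0,0,-11,-1.6,0],
  [0,0,-11,0,0],
  [0,0,-11,1,0],
  [0,0,-11,2,0],
  [0,0,-10.5,3.4,0],
  [0,0,-10,4.5,0],
  [0,0,-9.5,5.7,0],
  [0,0,-9,6.7,0],
  [0,0,0,0,0],
])

```text
clock: 39.42
eef_pos: [0.6568, -0.0097, 0.1624]
tool_rot: [0.001, 1.0, 0.006, -0.001]
ft_force: [0.1, -1.8, 4.7]
grip_width: 0.0099
grasp_force: 66.4
```

Run:
```python
from h import *
tilt(); plan((.656,.054-.099,.088),np.pi); p=status.get_obs()['eef_pos']
print('radius if off .006:',np.hypot(p[1]-.054,p[2]+.006-.095))
a,_=snap('top');b,_=snap('scene')
f=lambda x:cv2.resize(x[:,:,::-1],(400,400),interpolation=cv2.INTER_CUBIC)
cv2.imwrite('pics/c10.png',np.hstack([f(a[120:200,250:330]),f(b[170:250,310:390])]))
```

```text
toolz [-0.002  0.012 -1.   ] j [-0.02  0.6   0.34  1.32  0.01 -0.02]
clock 39.42 pos [ 0.6568 -0.0097  0.1624] th 3.1394 w 0.0099 F [ 0.1 -1.8  4.7]
turn -0.0021 shift [  0.8 -35.3  74.4]
radius if off .006: 0.0972130601715706
```

View pics/c10.png

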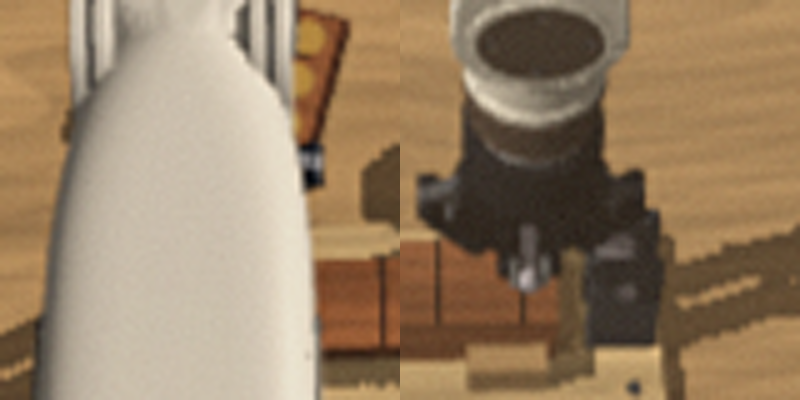

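>>> servo_tool([
  [0,0,-8,7.6,0],
  [0,0,-7.2,8.5,0],
  [0,0,-6.2,9.3,0],
  [0,0,-5.1,9.9,0],
  [0,0,-4,10.4,0],
  [0,0,-2.8,10.8,0],
  [0,0,-1.5,11,0],
  [0,0,-0.3,8,0],
  [0,0,0,0,0],
])

```text
clock: 40.65
eef_pos: [0.6565, -0.0462, 0.0852]
tool_rot: [0.002, 1.0, 0.004, -0.001]
ft_force: [0.7, -9.4, 2.1]
grip_width: 0.0094
grasp_force: 74.1
```

Run:
```python
from h import *
tilt(); plan((.656,.054-.099,.087),np.pi)
```

```text
toolz [-0.003  0.007 -1.   ] j [-0.07  0.65  0.23  1.16  0.01 -0.07]
clock 40.65 pos [ 0.6565 -0.0462  0.0852] th 3.1384 w 0.0094 F [ 0.7 -9.4  2.1]
turn -0.0032 shift [ 0.5  1.2 -1.8]
```

>>> servo_tool([
  [0,0,0,2,0],
  [0,0,0,2,0],
  [0,0,0,0,0],
])

```text
clock: 41.02
eef_pos: [0.6565, -0.0464, 0.0814]
tool_rot: [0.002, 1.0, 0.003, -0.001]
ft_force: [2.0, -7.9, -0.3]
grip_width: 0.0098
grasp_force: 75.4
```

>>> servo_tool([
  [0,0,0,2,0],
  [0,0,0,0,0],
])

```text
clock: 41.28
eef_pos: [0.6565, -0.0464, 0.0801]
tool_rot: [0.002, 1.0, 0.003, -0.001]
ft_force: [-0.4, -8.4, 3.7]
grip_width: 0.0096
grasp_force: 75.8
```

>>> servo_tool([
  [0,0,0,2,0],
  [0,0,0,2,0],
  [0,0,0,0,0],
])

```text
clock: 41.65
eef_pos: [0.6566, -0.0464, 0.0799]
tool_rot: [0.002, 1.0, 0.003, 0.0]
ft_force: [-7.7, -8.5, 19.3]
grip_width: 0.0098
grasp_force: 77.6
```

Run:
```python
from h import *
for c in('top','scene'):
    im,d=snap(c); P=cloud(c,d)
    b=(d>0)&(P[...,0]>.56)&(P[...,0]<.70)&(P[...,1]>-.08)&(P[...,1]<.05)&(P[...,2]>.066)&(P[...,2]<.15)
    for y in np.arange(-.08,.05,.01):
        q=P[b&(P[...,1]>=y)&(P[...,1]<y+.01)]
        if len(q)>3: print(c,round(y,3),len(q),'x',np.percentile(q[:,0],[5,50,95]).round(3),'z',np.percentile(q[:,2],[5,50,95]).round(3))
plan((.656,-.045,.08),np.pi)
```

```text
scene -0.08 21 x [0.649 0.662 0.669] z [0.119 0.128 0.132]
scene -0.07 17 x [0.657 0.667 0.674] z [0.088 0.124 0.148]
scene -0.06 44 x [0.652 0.667 0.674] z [0.084 0.103 0.145]
scene -0.05 36 x [0.646 0.666 0.674] z [0.092 0.099 0.144]
scene -0.04 34 x [0.665 0.668 0.674] z [0.078 0.116 0.147]
scene -0.03 20 x [0.654 0.661 0.666] z [0.09  0.124 0.127]
scene -0.02 30 x [0.651 0.665 0.671] z [0.116 0.128 0.142]
scene -0.01 18 x [0.648 0.667 0.669] z [0.123 0.141 0.149]
scene -0.0 8 x [0.609 0.667 0.67 ] z [0.1   0.145 0.149]
scene 0.02 19 x [0.609 0.617 0.621] z [0.088 0.1   0.106]
scene 0.03 72 x [0.594 0.623 0.639] z [0.073 0.103 0.114]
scene 0.04 65 x [0.594 0.628 0.641] z [0.075 0.101 0.113]
clock 41.75 pos [ 0.6566 -0.0464  0.0799] th 3.1384 w 0.0101 F [-7.4 -7.6 18.2]
turn -0.0032 shift [ 0.6  1.4 -0.1]
```

>>> servo_tool([
  [10,0,0,-3,0],
  [30,0,0,0,0],
  [35,0,0,0,0],
  [35,0,0,0,0],
  [35,0,0,-20,0],
  [35,0,0,-40,0],
  [40,0,0,-45,0],
  [40,30,0,-20,0],
  [40,40,20,0,0],
  [40,40,45,0,0],
  [40,40,45,0,0],
  [40,40,45,0,0],
  [40,40,45,0,0],
  [40,0,0,0,0],
])

```text
clock: 43.5
eef_pos: [0.424, 0.1582, 0.2069]
tool_rot: [-0.003, 1.0, 0.006, -0.002]
ft_force: [0.0, -0.3, 0.3]
grip_width: 0.0399
grasp_force: 0.0
```

Run:
```python
from h import *
tilt(); armfit('topA'); armfit
for c in('top','scene'):
    im,d=snap(c,c+'B'); P=cloud(c,d)
    b=(d>0)&(P[...,0]>.56)&(P[...,0]<.70)&(P[...,1]>-.08)&(P[...,1]<.05)&(P[...,2]>.067)&(P[...,2]<.15)
    for y in np.arange(-.08,.05,.02):
        q=P[b&(P[...,1]>=y)&(P[...,1]<y+.02)]
        if len(q)>3: print(c,round(y,3),len(q),'x',np.percentile(q[:,0],[5,50,95]).round(3),'z',np.percentile(q[:,2],[5,50,95]).round(3))
    for m in viewer.masks_of(c,'rail')[:4]:
        k=m['mask']&(d>0)&(P[...,0]>.55)&(P[...,1]>-.3)&(P[...,1]<.05)&(P[...,2]<.08)
        if k.sum()>50: Q=P[k];Q=Q[Q[:,2]>.055]; print(c,'rail y',np.percentile(Q[:,1],[1,99]).round(4),'x',np.percentile(Q[:,0],[1,99]).round(4))
    print(c,'hinge',[(s['p'],s['pixel']) for s in viewer.spot_point(c,'clamp_grip')[:2]])
plan((.5836,.2745,.06),np.pi+.068)
```

```text
toolz [-0.004  0.012 -1.   ] j [ 0.35  0.16 -0.18  1.23  0.01  0.34]
p 0.76 col [107  86  79] len 0.118 block [0.6008 0.2971] yaw 0.062 contrast 103.0 z 0.022
p 0.57 col [105  84  78] len 0.12 block [0.5937 0.3603] yaw 0.204 contrast 100.0 z 0.022
top -0.08 4 x [0.621 0.626 0.636] z [0.067 0.068 0.069]
top -0.06 90 x [0.604 0.638 0.67 ] z [0.093 0.1   0.105]
top -0.04 32 x [0.603 0.607 0.615] z [0.079 0.102 0.107]
top -0.02 39 x [0.601 0.606 0.615] z [0.069 0.101 0.105]
top 0.0 34 x [0.603 0.609 0.616] z [0.096 0.102 0.107]
top 0.02 71 x [0.588 0.609 0.63 ] z [0.083 0.104 0.115]
top 0.04 54 x [0.586 0.608 0.632] z [0.085 0.107 0.115]
top rail y [-0.187   0.0085] x [0.5797 0.6391]
top hinge [(0.46, [168.8, 306.0])]
scene -0.08 4 x [0.612 0.627 0.634] z [0.067 0.068 0.068]
scene -0.06 90 x [0.612 0.64  0.675] z [0.092 0.099 0.104]
scene -0.04 35 x [0.608 0.616 0.622] z [0.068 0.099 0.105]
scene -0.02 53 x [0.608 0.616 0.624] z [0.068 0.098 0.106]
scene 0.0 32 x [0.609 0.615 0.621] z [0.091 0.1   0.104]
scene 0.02 87 x [0.593 0.617 0.637] z [0.079 0.102 0.113]
scene 0.04 67 x [0.593 0.629 0.638] z [0.077 0.104 0.115]
scene rail y [-0.1861  0.0091] x [0.5837 0.6437]
scene rail y [-0.2896 -0.2161] x [0.6984 0.7751]
scene hinge [(0.64, [232.8, 319.2])]
clock 43.9 pos [0.4275 0.1547 0.2066] th 3.1384 w 0.0401 F [-0.2 -0.4 -0.1]
turn -0.0712 shift [-163.9  108.9  146.6]
```

Run:
```python
from h import *
armfit()
plan((.6023,.297,.06),np.pi+.062)
```

```text
p 0.68 col [111  90  84] len 0.117 block [0.6026 0.2968] yaw 0.079 contrast 106.0 z 0.021
p 0.59 col [107  86  79] len 0.126 block [0.5965 0.3617] yaw 0.191 contrast 101.0 z 0.022
p 0.45 col [202  93  36] len 0.124 block [0.7961 0.1769] yaw 2.403 contrast 2.0 z 0.021
clock 44.0 pos [0.4273 0.1549 0.2066] th 3.1388 w 0.04 F [-0.4 -0.3 -1. ]
turn -0.0648 shift [-183.5  131.   146.6]
```

>>> servo_tool([
  [40,0,0,0,-0.068],
  [40,-30,21,10,0],
  [40,-30,22,20,0],
  [40,-31,22,25,0],
  [40,-31,22,30,0],
  [40,-31,22,30,0],
  [40,-31,22,30,0],
  [40,0,0,0,0],
  [40,0,0,0,0],
])

```text
clock: 45.12
eef_pos: [0.6009, 0.2996, 0.0626]
tool_rot: [-0.033, 0.999, 0.006, -0.002]
ft_force: [0.3, -0.2, 0.3]
grip_width: 0.0401
grasp_force: 0.0
```

Run:
```python
from h import *
tilt();plan((.6030,.297,.0105),np.pi+.067)
a,_=snap('top');b,_=snap('scene')
f=lambda x:cv2.resize(x[:,:,::-1],(400,400),interpolation=cv2.INTER_CUBIC)
cv2.imwrite('pics/c11.png',np.hstack([f(a[140:220,170:250]),f(b[190:270,390:470])]))
```

```text
toolz [-0.004  0.011 -1.   ] j [0.46 0.69 0.25 1.12 0.01 0.39]
clock 45.12 pos [0.6009 0.2996 0.0626] th -3.0753 w 0.0401 F [ 0.3 -0.2  0.3]
turn -0.0007 shift [-1.9 -2.7 52.1]
```

View pics/c11.png

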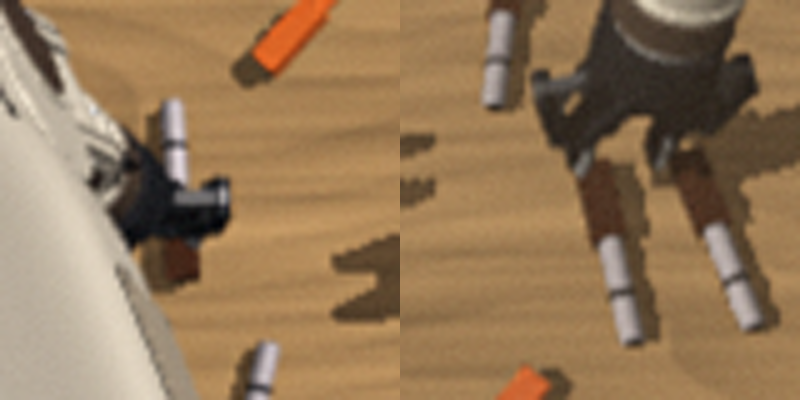

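>>> servo_tool([
  [40,-2,-2.5,20,0],
  [40,0,0,20,0],
  [40,0,0,11.5,0],
  [40,0,0,0,0],
  [10,0,0,0,0],
  [10,0,0,0,0],
  [10,0,0,0,0],
  [10,0,0,0,0],
])

```text
clock: 46.22
eef_pos: [0.6042, 0.299, 0.0132]
tool_rot: [-0.033, 0.999, 0.007, 0.0]
ft_force: [-0.3, -0.3, 5.5]
grip_width: 0.0184
grasp_force: 61.1
```

>>> servo_tool([
  [10,0,0,-20,0],
  [10,0,0,-30,0.033],
  [10,0,0,-20,0.034],
  [10,0,0,0,0],
])

```text
clock: 46.72
eef_pos: [0.6048, 0.2984, 0.0835]
tool_rot: [-0.0, 1.0, 0.007, 0.0]
ft_force: [0.7, -0.1, -0.0]
grip_width: 0.0183
grasp_force: 60.2
```

Run:
```python
from h import *
tilt();plan((.42,-.010,.08),np.pi); plan((.5154,-.010,.037),np.pi)
im,d=snap('scene'); P=cloud('scene',d)
for m in viewer.masks_of('scene','arm0')[:5]:
    k=m['mask']&(d>0); Q=P[k]
    if len(Q)>20: print(np.percentile(Q[:,2],[5,50,95]).round(3),'x',np.percentile(Q[:,0],[1,99]).round(4),'y',np.percentile(Q[:,1],[1,99]).round(4))
```

```text
toolz [ 0.001  0.014 -1.   ] j [0.45 0.67 0.27 1.16 0.01 0.45]
clock 46.73 pos [0.6048 0.2984 0.0835] th -3.1413 w 0.0183 F [ 0.7 -0.1 -0. ]
turn 0.0003 shift [ 184.8 -308.4    3.5]
clock 46.73 pos [0.6048 0.2984 0.0835] th -3.1413 w 0.0183 F [ 0.7 -0.1 -0. ]
turn 0.0003 shift [  89.4 -308.4   46.5]
[0.006 0.017 0.024] x [0.4155 0.5347] y [0.2316 0.2693]
[0.002 0.086 0.093] x [0.5946 0.7056] y [0.2876 0.3303]
[-0.002  0.015  0.022] x [0.5727 0.6962] y [0.3487 0.3881]
[0.006 0.017 0.023] x [0.7232 0.8224] y [0.1581 0.245 ]
```

>>> servo_tool([
  [10,15,-25,0,0],
  [10,15,-26,0,0],
  [10,15,-26,0,0],
  [10,15,-26,0,0],
  [10,15,-26,0,0],
  [10,15,-26,0,0],
  [10,15,-26,0,0],
  [10,15,-26,0,0],
  [10,15,-26,0,0],
  [10,15,-26,0,0],
  [10,15,-25,0,0],
  [10,10,-25,10,0],
  [10,0,0,20,0],
  [10,0,0,0,0],
  [10,0,0,0,0],
])

```text
clock: 48.7
eef_pos: [0.428, -0.0107, 0.0481]
tool_rot: [-0.0, 1.0, 0.006, -0.002]
ft_force: [0.2, -0.4, -0.4]
grip_width: 0.0185
grasp_force: 60.2
```

Run:
```python
from h import *
tilt();plan((.515,-.0108,.040),np.pi)
for c in('scene','top'):
  im,d=snap(c); P=cloud(c,d)
  for m in viewer.masks_of(c,'arm0')[:5]:
    k=m['mask']&(d>0)&(P[...,2]>.025)&(P[...,1]<.05)&(P[...,1]>-.07); Q=P[k]
    if len(Q)>8: print(c,np.percentile(Q[:,2],[5,50,95]).round(3),'x',np.percentile(Q[:,0],[1,99]).round(4),'y',np.percentile(Q[:,1],[1,99]).round(4))
```

```text
toolz [-0.004  0.012 -1.   ] j [-0.03  0.3  -0.48  0.8   0.01 -0.03]
clock 48.7 pos [ 0.428  -0.0107  0.0481] th -3.1412 w 0.0185 F [ 0.2 -0.4 -0.4]
turn 0.0004 shift [-87.   -0.1   8.1]
scene [0.042 0.052 0.057] x [0.4087 0.5294] y [-0.0196 -0.0024]
```

>>> servo_tool([
  [10,0,0,8,0],
  [10,-15,0,0,0],
  [10,-20,0,0,0],
  [10,-12,0,0,0],
  [10,-4,0,0,0],
  [10,-4,0,0,0],
  [10,-4,0,0,0],
  [10,-4,0,0,0],
  [10,0,0,0,0],
])

```text
clock: 50.02
eef_pos: [0.4915, -0.0109, 0.0402]
tool_rot: [0.0, 1.0, 0.006, -0.001]
ft_force: [-0.0, 0.1, -0.7]
grip_width: 0.0184
grasp_force: 60.2
```

Run:
```python
from h import *
tilt();plan((.515,-.0108,.040),np.pi)
```

```text
toolz [-0.003  0.012 -1.   ] j [-0.03  0.41 -0.32  0.84  0.01 -0.03]
clock 50.02 pos [ 0.4915 -0.0109  0.0402] th 3.1414 w 0.0184 F [-0.   0.1 -0.7]
turn -0.0002 shift [-23.5   0.1   0.2]
```

>>> servo_tool([
  [10,-6,0,0,0],
  [10,-6,0,0,0],
  [10,-6,0,0,0],
  [10,-5.5,0,0,0],
  [10,0,0,0,0],
  [10,0,0,0,0],
])

```text
clock: 50.78
eef_pos: [0.5146, -0.0108, 0.04]
tool_rot: [0.0, 1.0, 0.006, -0.002]
ft_force: [-0.4, 0.5, -0.3]
grip_width: 0.0181
grasp_force: 60.2
```

```bash
cat >> h.py <<'E'
def ins(y):
    for c in('scene','top'):
        im,d=snap(c); P=cloud(c,d)
        b=(d>0)&(abs(P[...,1]-y)<.007)
        k=b&(P[...,2]>.035)&(P[...,2]<.055)&(P[...,0]>.47)&(P[...,0]<.60); r=b&(P[...,2]>.058)&(P[...,2]<.066)&(P[...,0]>.57)&(P[...,0]<.65)
        if k.sum()<5 or r.sum()<5: print(c,'few');continue
        print(c,'rear x',np.percentile(P[k][:,0],[1,5]).round(4),'z',np.median(P[k&(P[...,0]<.54)][:,2]).round(3),'railface',np.percentile(P[r][:,0],[1,5]).round(4))
        v,u=np.where(k); o=np.argsort(P[k][:,0]); g=im[v,u].mean(1)[o]; x=P[k][o,0]
        print('  prof',[(round(a,3),int(g[(x>=a)&(x<a+.004)].mean())) for a in np.arange(.48,.60,.004) if ((x>=a)&(x<a+.004)).any()])
E
python3 - <<'E'
from h import *
tilt();plan((.515,-.0108,.040),np.pi); ins(-.0108)
E
```

```text
toolz [-0.003  0.012 -1.   ] j [-0.03  0.45 -0.26  0.87  0.01 -0.03]
clock 50.77 pos [ 0.5146 -0.0108  0.04  ] th 3.1416 w 0.0181 F [-0.4  0.5 -0.3]
turn -0.0 shift [-0.4 -0.  -0. ]
scene rear x [0.4923 0.493 ] z 0.045 railface [0.5819 0.5825]
  prof [(np.float64(0.488), 37), (np.float64(0.492), 41), (np.float64(0.496), 42), (np.float64(0.5), 40), (np.float64(0.504), 42), (np.float64(0.508), 39), (np.float64(0.512), 39), (np.float64(0.516), 42), (np.float64(0.52), 54), (np.float64(0.524), 53), (np.float64(0.528), 53), (np.float64(0.532), 52), (np.float64(0.536), 50), (np.float64(0.54), 54), (np.float64(0.544), 109), (np.float64(0.548), 148), (np.float64(0.552), 151), (np.float64(0.556), 156), (np.float64(0.56), 147), (np.float64(0.564), 149), (np.float64(0.568), 119)]
top few
```

>>> servo_tool([
  [22,0,0,0,0],
  [30,0,0,0,0],
  [34,0,0,0,0],
  [34,0,0,-20,0],
  [34,0,0,-30,0],
  [40,0,0,-30,0],
  [40,25,10,-20,0],
  [40,30,10,0,0],
  [40,30,10,0,0],
  [40,30,10,0,0],
  [40,0,0,0,0],
  [40,0,0,0,0],
])

```text
clock: 52.38
eef_pos: [0.401, 0.028, 0.1413]
tool_rot: [-0.0, 1.0, 0.006, -0.001]
ft_force: [-0.5, -0.0, -0.9]
grip_width: 0.04
grasp_force: 0.0
```

Run:
```python
from h import *
tilt();ins(-.0108); armfit(); armfit(); plan((.4335,.2565,.06),np.pi-.2)
```

```text
toolz [-0.001  0.012 -1.   ] j [ 0.06  0.12 -0.41  1.04  0.01  0.06]
scene rear x [0.49   0.4928] z 0.041 railface [0.5819 0.5823]
  prof [(np.float64(0.488), 59), (np.float64(0.492), 50), (np.float64(0.496), 52), (np.float64(0.5), 64), (np.float64(0.504), 56), (np.float64(0.508), 54), (np.float64(0.512), 50), (np.float64(0.516), 55), (np.float64(0.52), 53), (np.float64(0.524), 52), (np.float64(0.528), 51), (np.float64(0.532), 54), (np.float64(0.536), 52), (np.float64(0.54), 72), (np.float64(0.544), 128), (np.float64(0.548), 161), (np.float64(0.552), 159), (np.float64(0.556), 176), (np.float64(0.56), 157), (np.float64(0.564), 135), (np.float64(0.568), 126)]
top rear x [0.489  0.4926] z 0.041 railface [0.5795 0.5807]
  prof [(np.float64(0.488), 62), (np.float64(0.492), 40), (np.float64(0.496), 41), (np.float64(0.5), 39), (np.float64(0.504), 42), (np.float64(0.508), 41), (np.float64(0.512), 41), (np.float64(0.516), 40), (np.float64(0.52), 41), (np.float64(0.524), 42), (np.float64(0.528), 41), (np.float64(0.532), 40), (np.float64(0.536), 39), (np.float64(0.54), 84), (np.float64(0.544), 
[... 368 characters left out ...]
[0.5949 0.361 ] yaw 0.199 contrast 102.0 z 0.022
p 0.54 col [207  95  36] len 0.119 block [0.7963 0.1768] yaw 2.409 contrast 5.0 z 0.021
p 0.46 col [107  86  79] len 0.122 block [0.433  0.2568] yaw -0.205 contrast 99.0 z 0.022
p 0.73 col [109  88  81] len 0.122 block [0.4354 0.2566] yaw -0.203 contrast 99.0 z 0.022
p 0.67 col [211  96  36] len 0.117 block [0.795  0.1776] yaw 2.411 contrast 2.0 z 0.023
p 0.64 col [107  85  78] len 0.125 block [0.595  0.3614] yaw 0.193 contrast 100.0 z 0.021
p 0.57 col [104  82  69] len 0.092 block [ 0.4993 -0.0102] yaw 0.009 contrast 74.0 z 0.044
clock 52.67 pos [0.4005 0.0278 0.1407] th 3.1411 w 0.0401 F [ 0.4 -0.5 -0.5]
turn 0.1995 shift [ 13.1 230.7  80.7]
```

>>> servo_tool([
  [40,0,0,0,0.1],
  [40,0,0,0,0.103],
  [40,1.5,30,0,0],
  [40,1.5,33,0,0],
  [40,1.5,33,10,0],
  [40,1.5,33,20,0],
  [40,1.5,34,20,0],
  [40,1.5,34,20,0],
  [40,1.5,34,10,0],
  [40,0,0,0,0],
  [40,0,0,0,0],
])

```text
clock: 54.05
eef_pos: [0.4359, 0.2568, 0.0632]
tool_rot: [0.101, 0.995, 0.005, -0.003]
ft_force: [-1.1, 0.1, -0.6]
grip_width: 0.0399
grasp_force: 0.0
```

Run:
```python
from h import *
tilt();plan((.436,.2567,.0105),np.pi-.203)
```

```text
toolz [-0.004  0.011 -1.   ] j [ 0.53  0.4  -0.26  0.9   0.01  0.73]
clock 54.05 pos [0.4359 0.2568 0.0632] th 2.9385 w 0.0399 F [-1.1  0.1 -0.6]
turn -0.0001 shift [-0.1 -0.1 52.7]
```

>>> servo_tool([
  [40,0,0,20,0],
  [40,0,0,20,0],
  [40,0,0,12,0],
  [40,0,0,0,0],
  [10,0,0,0,0],
  [10,0,0,0,0],
  [10,0,0,0,0],
  [10,0,0,0,0],
])

```text
clock: 55.05
eef_pos: [0.4368, 0.2583, 0.0125]
tool_rot: [0.101, 0.995, 0.006, -0.001]
ft_force: [-1.8, -1.2, 5.8]
grip_width: 0.0184
grasp_force: 60.4
```

>>> servo_tool([
  [10,0,0,-20,0],
  [10,0,0,-30,-0.1],
  [10,0,0,-20,-0.103],
  [10,0,0,0,0],
  [10,0,0,0,0],
])

```text
clock: 55.68
eef_pos: [0.4355, 0.2568, 0.0806]
tool_rot: [0.001, 1.0, 0.006, -0.002]
ft_force: [-0.2, -0.7, -0.6]
grip_width: 0.0185
grasp_force: 59.5
```

```bash
cat >> h.py <<'E'
def held():
    p=status.get_obs()['eef_pos']
    for c in('scene','top'):
        im,d=snap(c); P=cloud(c,d)
        k=(d>0)&(abs(P[...,1]-p[1])<.006)&(abs(P[...,2]-p[2])<.018)&(P[...,0]>p[0]+.02)&(P[...,0]<p[0]+.13)
        if k.sum()<5: print(c,'few'); continue
        x=P[k][:,0]-p[0]; g=im[k].mean(1)
        print(c,'tip-TCP',np.percentile(x,[95,99.5]).round(4),[(round(float(a),3),int(g[(x>=a)&(x<a+.004)].mean())) for a in np.arange(.02,.11,.004) if ((x>=a)&(x<a+.004)).any()])
E
python3 - <<'E'
from h import *
tilt();plan((.428,-.114,.08),np.pi); held()
E
```

```text
toolz [-0.004  0.011 -1.   ] j [ 0.53  0.38 -0.24  0.95  0.01  0.53]
clock 55.67 pos [0.4355 0.2568 0.0806] th 3.1402 w 0.0185 F [-0.2 -0.7 -0.6]
turn -0.0014 shift [   7.5 -370.8    0.6]
scene tip-TCP [0.0975 0.1017] [(0.02, 53), (0.024, 70), (0.028, 126), (0.032, 173), (0.036, 134), (0.04, 150), (0.044, 141), (0.048, 167), (0.052, 150), (0.056, 144), (0.064, 92), (0.068, 132), (0.072, 162), (0.076, 149), (0.08, 144), (0.084, 137), (0.088, 168), (0.092, 105), (0.096, 106), (0.1, 92)]
top tip-TCP [0.093  0.0953] [(0.028, 124), (0.032, 93), (0.036, 157), (0.04, 160), (0.044, 163), (0.048, 162), (0.052, 156), (0.056, 163), (0.06, 137), (0.064, 76), (0.068, 131), (0.072, 161), (0.076, 137), (0.08, 158), (0.084, 150), (0.088, 172), (0.092, 144)]
```

>>> servo_tool([
  [10,0.5,-15,0,0],
  [10,0.5,-25,0,0],
  [10,0.5,-28,0,0],
  [10,0.5,-28,0,0],
  [10,0.5,-28,0,0],
  [10,0.5,-28,0,0],
  [10,0.5,-28,0,0],
  [10,0.5,-28,0,0],
  [10,0.5,-28,0,0],
  [10,0.5,-28,0,0],
  [10,0.5,-28,0,0],
  [10,0.5,-28,0,0],
  [10,0.5,-28,0,0],
  [10,0.5,-23.5,0,0],
  [10,0,0,20,0],
  [10,0,0,21,0],
  [10,0,0,0,0],
  [10,0,0,0,0],
])

```text
clock: 58.02
eef_pos: [0.4288, -0.1142, 0.0364]
tool_rot: [0.0, 1.0, 0.006, -0.002]
ft_force: [-0.0, 0.2, -0.6]
grip_width: 0.0186
grasp_force: 59.6
```

Run:
```python
from h import *
tilt();plan((.515,-.1148,.0395),np.pi)
```

```text
toolz [-0.003  0.012 -1.   ] j [-0.27  0.34 -0.45  0.79  0.01 -0.27]
clock 58.02 pos [ 0.4288 -0.1142  0.0364] th 3.141 w 0.0186 F [-0.   0.2 -0.6]
turn -0.0006 shift [-86.2  -0.6  -3.1]
```

>>> servo_tool([
  [10,0,-0.5,-3,0],
  [10,-15,0,0,0],
  [10,-20,0,0,0],
  [10,-11,0,0,0],
  [10,-4,0,0,0],
  [10,-4,0,0,0],
  [10,-4,0,0,0],
  [10,-4,0,0,0],
  [10,0,0,0,0],
])

```text
clock: 59.15
eef_pos: [0.4913, -0.1145, 0.0389]
tool_rot: [0.0, 1.0, 0.006, -0.001]
ft_force: [-0.2, -0.3, -0.4]
grip_width: 0.0185
grasp_force: 59.5
```

Run:
```python
from h import *
tilt();plan((.515,-.1148,.0395),np.pi)
```

```text
toolz [-0.003  0.012 -1.   ] j [-0.24  0.43 -0.29  0.85  0.01 -0.24]
clock 59.15 pos [ 0.4913 -0.1145  0.0389] th 3.1415 w 0.0185 F [-0.2 -0.3 -0.4]
turn -0.0001 shift [-23.7  -0.3  -0.6]
```

Sliding freely; push to depth, check, release.

>>> servo_tool([
  [10,-6,0,0,0],
  [10,-6,0,0,0],
  [10,-6,0,0,0],
  [10,-6,0,0,0],
  [10,0,0,0,0],
  [10,0,0,0,0],
])

```text
clock: 59.9
eef_pos: [0.5148, -0.1144, 0.0387]
tool_rot: [0.0, 1.0, 0.006, -0.002]
ft_force: [-0.5, 0.1, 0.1]
grip_width: 0.0187
grasp_force: 59.6
```

>>> servo_tool([
  [22,0,0,0,0],
  [30,0,0,0,0],
  [34,0,0,0,0],
  [34,0,0,-20,0],
  [34,0,0,-30,0],
  [40,0,0,-30,0],
  [40,20,15,-20,0],
  [40,25,30,0,0],
  [40,25,30,0,0],
  [40,20,30,0,0],
  [40,0,30,0,0],
  [40,0,30,0,0],
  [40,0,30,0,0],
  [40,0,30,0,0],
  [40,0,0,0,0],
  [40,0,0,0,0],
])

```text
clock: 61.9
eef_pos: [0.4251, 0.109, 0.1417]
tool_rot: [-0.0, 1.0, 0.006, -0.002]
ft_force: [-1.0, 0.5, -0.0]
grip_width: 0.0401
grasp_force: 0.0
```

Run:
```python
from h import *
tilt();ins(-.1145); ins(-.0108); armfit(); armfit(); plan((.597,.3612,.06),np.pi+.197)
```

```text
toolz [-0.003  0.011 -1.   ] j [ 0.24  0.19 -0.32  1.06  0.01  0.24]
scene rear x [0.49   0.4942] z 0.04 railface [0.5849 0.586 ]
  prof [(np.float64(0.488), 58), (np.float64(0.492), 53), (np.float64(0.496), 55), (np.float64(0.5), 54), (np.float64(0.504), 54), (np.float64(0.508), 54), (np.float64(0.512), 52), (np.float64(0.516), 54), (np.float64(0.52), 53), (np.float64(0.524), 52), (np.float64(0.528), 53), (np.float64(0.532), 52), (np.float64(0.536), 53), (np.float64(0.54), 96), (np.float64(0.544), 127), (np.float64(0.548), 140), (np.float64(0.552), 140), (np.float64(0.556), 115), (np.float64(0.56), 147), (np.float64(0.564), 132), (np.float64(0.568), 109), (np.float64(0.588), 62)]
top rear x [0.4858 0.489 ] z 0.041 railface [0.5803 0.5834]
  prof [(np.float64(0.484), 78), (np.float64(0.488), 40), (np.float64(0.492), 41), (np.float64(0.496), 42), (np.float64(0.5), 41), (np.float64(0.504), 41), (np.float64(0.508), 42), (np.float64(0.512), 42), (np.float64(0.516), 42), (np.float64(0.52), 41), (np.float64(0.524), 43), (np.float64(0.528), 43), (np.float64(0.532), 40), (np.float64(0.536), 
[... 1746 characters left out ...]
ock [0.7955 0.1777] yaw 2.409 contrast 2.0 z 0.022
p 0.46 col [72 38 25] len 0.073 block [ 0.7631 -0.2708] yaw 2.624 contrast 8.0 z 0.054
p 0.43 col [103  80  68] len 0.091 block [ 0.4991 -0.0101] yaw 0.01 contrast 73.0 z 0.045
p 0.76 col [205  94  37] len 0.121 block [0.7964 0.1771] yaw 2.414 contrast 3.0 z 0.022
p 0.64 col [107  86  78] len 0.123 block [0.5943 0.3608] yaw 0.202 contrast 99.0 z 0.021
p 0.6 col [98 75 66] len 0.091 block [ 0.4999 -0.01  ] yaw 0.003 contrast 71.0 z 0.045
p 0.53 col [100  77  66] len 0.095 block [ 0.4983 -0.1135] yaw -0.019 contrast 62.0 z 0.045
clock 62.3 pos [0.4254 0.1089 0.1418] th 3.1406 w 0.0397 F [ 0.5 -0.1  0.5]
turn -0.198 shift [-217.7  213.8   81.8]
```

Run:
```python
from h import *
for c in('scene','top'):
    F=[];M=[]
    for i in range(3):
        im,d=snap(c); P=cloud(c,d)
        for y in np.arange(-.18,.01,.01):
            r=(d>0)&(abs(P[...,1]-y)<.005)&(P[...,2]>.056)&(P[...,2]<.068)&(P[...,0]>.57)&(P[...,0]<.66)
            if r.sum()>5: F.append((y,P[r][:,0].min(),P[r][:,0].max()))
    F=np.array(F); f=np.polyfit(F[:,0],F[:,1],1); g=np.polyfit(F[:,0],F[:,2],1)
    print(c,'front slope',f.round(4),'back slope',g.round(4),'face at bores 0,2,3',np.polyval(f,[-.011,-.115,-.167]).round(4))
```

```text
scene front slope [-0.0093  0.5814] back slope [-0.0032  0.6431] face at bores 0,2,3 [0.5815 0.5825 0.583 ]
top front slope [-0.0035  0.5798] back slope [-0.0215  0.636 ] face at bores 0,2,3 [0.5799 0.5802 0.5804]
```

>>> servo_tool([
  [40,0,0,0,-0.1],
  [40,0,0,0,-0.1],
  [40,-24,24,0,0],
  [40,-24,24,0,0],
  [40,-24,24,0,0],
  [40,-24,24,0,0],
  [40,-24,24,10,0],
  [40,-24,24,20,0],
  [40,-24,24,20,0],
  [40,-24,23,20,0],
  [40,-26,22,12,0],
  [40,0,0,0,0],
  [40,0,0,0,0],
])

```text
clock: 64.22
eef_pos: [0.596, 0.362, 0.0618]
tool_rot: [-0.1, 0.995, 0.006, -0.001]
ft_force: [-0.6, -0.0, -0.1]
grip_width: 0.0399
grasp_force: 0.0
```

Run:
```python
from h import *
tilt();plan((.597,.361,.0105),np.pi+.2)
```

```text
toolz [-0.004  0.011 -1.   ] j [0.54 0.74 0.34 1.17 0.01 0.34]
clock 64.22 pos [0.596  0.362  0.0618] th -2.9416 w 0.0399 F [-0.6 -0.  -0.1]
turn -0.0 shift [-0.8 -1.1 51.3]
```

>>> servo_tool([
  [40,-1,-1,20,0],
  [40,0,0,20,0],
  [40,0,0,11,0],
  [40,0,0,0,0],
  [10,0,0,0,0],
  [10,0,0,0,0],
  [10,0,0,0,0],
  [10,0,0,0,0],
])

```text
clock: 65.22
eef_pos: [0.5984, 0.3627, 0.0128]
tool_rot: [-0.1, 0.995, 0.007, 0.0]
ft_force: [-0.9, -0.3, 5.6]
grip_width: 0.0185
grasp_force: 61.0
```

>>> servo_tool([
  [10,0,0,-20,0],
  [10,0,0,-30,0.1],
  [10,0,0,-20,0.1],
  [10,0,0,0,0],
  [10,0,0,0,0],
])

```text
clock: 65.85
eef_pos: [0.597, 0.3609, 0.0799]
tool_rot: [-0.001, 1.0, 0.005, -0.002]
ft_force: [-0.4, 0.3, -1.5]
grip_width: 0.0183
grasp_force: 60.3
```

Run:
```python
from h import *
tilt();plan((.429,-.1668,.08),np.pi); held()
```

```text
toolz [-0.005  0.011 -1.   ] j [0.54 0.73 0.36 1.21 0.01 0.54]
clock 65.85 pos [0.597  0.3609 0.0799] th -3.1403 w 0.0183 F [-0.4  0.3 -1.5]
turn 0.0013 shift [ 1.680e+02 -5.277e+02 -1.000e-01]
scene tip-TCP [0.0988 0.1005] [(0.02, 52), (0.024, 54), (0.028, 100), (0.032, 148), (0.036, 141), (0.04, 163), (0.044, 152), (0.048, 141), (0.052, 139), (0.056, 152), (0.06, 131), (0.064, 114), (0.068, 125), (0.072, 139), (0.076, 150), (0.08, 159), (0.084, 156), (0.088, 141), (0.092, 136), (0.096, 82), (0.1, 98)]
top tip-TCP [0.0944 0.0973] [(0.032, 149), (0.036, 187), (0.04, 155), (0.044, 175), (0.048, 155), (0.052, 139), (0.056, 176), (0.06, 177), (0.064, 104), (0.068, 105), (0.072, 160), (0.076, 167), (0.08, 167), (0.084, 164), (0.088, 140), (0.092, 169), (0.096, 165)]
```

>>> servo_tool([
  [10,14,-20,0,0],
  [10,14,-30,0,0],
  [10,14,-34,0,0],
  [10,14,-34,0,0],
  [10,14,-34,0,0],
  [10,14,-34,0,0],
  [10,14,-34,0,0],
  [10,14,-34,0,0],
  [10,14,-34,0,0],
  [10,14,-34,0,0],
  [10,14,-34,0,0],
  [10,14,-34,0,0],
  [10,0,-34,0,0],
  [10,0,-34,0,0],
  [10,0,-34,0,0],
  [10,0,-34,0,0],
  [10,0,0,20,0],
  [10,0,0,20,0],
  [10,0,0,0,0],
  [10,0,0,0,0],
])

```text
clock: 68.45
eef_pos: [0.4295, -0.164, 0.0356]
tool_rot: [-0.0, 1.0, 0.006, -0.002]
ft_force: [-0.6, 0.4, -0.3]
grip_width: 0.0184
grasp_force: 60.2
```

Run:
```python
from h import *
tilt();plan((.516,-.1668,.0395),np.pi)
```

```text
toolz [-0.003  0.012 -1.   ] j [-0.37  0.37 -0.41  0.8   0.01 -0.37]
clock 68.45 pos [ 0.4295 -0.164   0.0356] th -3.1413 w 0.0184 F [-0.6  0.4 -0.3]
turn 0.0003 shift [-86.5  -2.8  -3.9]
```

>>> servo_tool([
  [10,0,-2.8,-3.9,0],
  [10,-15,0,0,0],
  [10,-20,0,0,0],
  [10,-11,0,0,0],
  [10,-4,0,0,0],
  [10,-4,0,0,0],
  [10,-4,0,0,0],
  [10,-4,0,0,0],
  [10,0,0,0,0],
])

```text
clock: 69.58
eef_pos: [0.4919, -0.167, 0.0393]
tool_rot: [0.0, 1.0, 0.006, -0.001]
ft_force: [-0.5, 1.2, 1.2]
grip_width: 0.0186
grasp_force: 60.3
```

Run:
```python
from h import *
tilt();plan((.516,-.1668,.0395),np.pi)
```

```text
toolz [-0.002  0.012 -1.   ] j [-0.33  0.46 -0.24  0.87  0.01 -0.33]
clock 69.58 pos [ 0.4919 -0.167   0.0393] th 3.1416 w 0.0186 F [-0.5  1.2  1.2]
turn -0.0 shift [-24.1   0.2  -0.2]
```

>>> servo_tool([
  [10,-6,0,0,0],
  [10,-6,0,0,0],
  [10,-6,0,0,0],
  [10,-6,0,0,0],
  [10,0,0,0,0],
  [10,0,0,0,0],
  [22,0,0,0,0],
  [30,0,0,0,0],
  [34,0,0,0,0],
  [34,0,0,-20,0],
  [34,0,0,-30,0],
  [34,0,0,-20,0],
  [34,30,0,-10,0],
  [34,40,0,0,0],
  [34,40,-10,0,0],
  [34,40,-30,0,0],
  [34,0,-40,0,0],
  [34,0,-40,0,0],
  [34,0,0,0,0],
])

```text
clock: 71.95
eef_pos: [0.3658, -0.2905, 0.1184]
tool_rot: [0.002, 1.0, 0.005, -0.001]
ft_force: [0.6, 0.1, 0.3]
grip_width: 0.034
grasp_force: 0.0
```

Run:
```python
from h import *
tilt();plan((.5148,-.1148,.06),np.pi)
ys=(-.0108,-.1145,-.1665)
for c in('scene','top'):
    A={y:[] for y in ys}; Fs=[]
    for i in range(6):
        im,d=snap(c); P=cloud(c,d)
        for y in np.arange(-.18,.01,.01):
            r=(d>0)&(abs(P[...,1]-y)<.005)&(P[...,2]>.056)&(P[...,2]<.068)&(P[...,0]>.57)&(P[...,0]<.66)
            if r.sum()>5: Fs.append((y,P[r][:,0].min()))
        for y in ys:
            k=(d>0)&(abs(P[...,1]-y)<.007)&(P[...,2]>.03)&(P[...,2]<.055)&(P[...,0]>.50)&(P[...,0]<.575)
            A[y].append(np.c_[P[k][:,0],im[k].mean(1)])
    Fs=np.array(Fs); f=np.polyfit(*Fs.T,1)
    for y in ys:
        a=np.vstack(A[y]); xs=np.arange(.505,.572,.002); g=np.array([a[(a[:,0]>=x-.002)&(a[:,0]<x+.002),1].mean() for x in xs])
        i=np.argmax(g>95); b=np.interp(95,g[i-1:i+1],xs[i-1:i+1]); print(c,y,'edge',round(b,4),'face',np.polyval(f,y).round(4),'gap',round(np.polyval(f,y)-b,4))
```

```text
toolz [-0.002  0.01  -1.   ] j [-0.68  0.27 -0.28  1.02  0.01 -0.67]
clock 71.95 pos [ 0.3658 -0.2905  0.1184] th 3.1376 w 0.034 F [0.6 0.1 0.3]
turn -0.004 shift [-149.   175.7   58.4]
scene -0.0108 edge 0.5426 face 0.5817 gap 0.0391
scene -0.1145 edge 0.5415 face 0.5825 gap 0.041
scene -0.1665 edge 0.5436 face 0.5828 gap 0.0393
top -0.0108 edge 0.5432 face 0.5801 gap 0.0368
top -0.1145 edge 0.5415 face 0.5803 gap 0.0388
top -0.1665 edge 0.5437 face 0.5804 gap 0.0366
```

>>> servo_tool([
  [40,0,0,-25,-0.004],
  [40,0,0,-25,0],
  [40,-20,17,0,0],
  [40,-27,23,0,0],
  [40,-27,23,0,0],
  [40,-27,23,0,0],
  [40,-27,23,0,0],
  [40,-27,23,0,0],
  [40,-27,23,0,0],
  [40,-27,23,0,0],
  [40,-27,23,0,0],
  [40,-27,23,0,0],
  [40,-27,21,0,0],
  [40,0,0,0,0],
  [40,0,0,0,0],
])

```text
clock: 74.42
eef_pos: [0.6543, -0.0425, 0.1696]
tool_rot: [-0.002, 1.0, 0.006, -0.002]
ft_force: [-0.6, -0.5, -0.5]
grip_width: 0.0401
grasp_force: 0.0
```

Run:
```python
from h import *
tilt();plan((.6565,-.0455,.085),np.pi)
```

```text
toolz [-0.004  0.012 -1.   ] j [-0.07  0.59  0.36  1.34  0.01 -0.07]
clock 74.42 pos [ 0.6543 -0.0425  0.1696] th -3.1376 w 0.0401 F [-0.6 -0.5 -0.5]
turn 0.004 shift [-2.2 -3.  84.6]
```

>>> servo_tool([
  [40,-2,-3,25,0.004],
  [40,0,-1,30,0],
  [40,0,0,20,0],
  [40,0,0,10,0],
  [40,0,0,0,0],
  [0,0,0,0,0],
  [0,0,0,0,0],
  [0,0,0,0,0],
  [0,0,0,0,0],
])

```text
clock: 75.55
eef_pos: [0.6575, -0.0464, 0.0866]
tool_rot: [0.0, 1.0, 0.005, -0.0]
ft_force: [-0.6, -3.7, 7.2]
grip_width: 0.0098
grasp_force: 58.7
```

Run:
```python
from h import *
tilt();plan((.6565,-.0455,.085),np.pi)
prev=np.array([-.099*np.cos(-.02),.099*np.sin(-.02)])
for q in np.linspace(-.02,1.85,18)[1:]:
    n=np.array([-.099*np.cos(q),.099*np.sin(q)]); d=(n-prev)*1000; prev=n; print('q%.2f y %.1f z %.1f'%(q,d[0],-d[1]))
```

```text
toolz [-0.001  0.01  -1.   ] j [-0.07  0.65  0.23  1.16  0.01 -0.07]
clock 75.55 pos [ 0.6575 -0.0464  0.0866] th 3.1407 w 0.0098 F [-0.6 -3.7  7.2]
turn -0.0009 shift [1.  0.9 1.6]
q0.09 y 0.4 z -10.9
q0.20 y 1.6 z -10.8
q0.31 y 2.7 z -10.5
q0.42 y 3.9 z -10.2
q0.53 y 5.0 z -9.7
q0.64 y 6.0 z -9.1
q0.75 y 7.0 z -8.4
q0.86 y 7.8 z -7.5
q0.97 y 8.6 z -6.6
q1.08 y 9.3 z -5.7
q1.19 y 9.9 z -4.6
q1.30 y 10.3 z -3.5
q1.41 y 10.6 z -2.3
q1.52 y 10.8 z -1.1
q1.63 y 10.9 z 0.0
q1.74 y 10.8 z 1.2
q1.85 y 10.6 z 2.4
```

>>> servo_tool([
  [0,0,0.4,-10.9,0],
  [0,0,1.6,-10.8,0],
  [0,0,2.7,-10.5,0],
  [0,0,3.9,-10.2,0],
  [0,0,5,-9.7,0],
  [0,0,6,-9.1,0],
  [0,0,7,-8.4,0],
  [0,0,7.8,-7.5,0],
  [0,0,8.6,-6.6,0],
  [0,0,9.3,-5.7,0],
  [0,0,0,0,0],
])

```text
clock: 76.92
eef_pos: [0.6579, 0.003, 0.1777]
tool_rot: [0.001, 1.0, 0.003, 0.0]
ft_force: [-0.9, -9.1, 8.5]
grip_width: 0.0093
grasp_force: 59.0
```

>>> servo_tool([
  [0,0,9.9,-4.6,0],
  [0,0,10.3,-3.5,0],
  [0,0,10.6,-2.3,0],
  [0,0,10.8,-1.1,0],
  [0,0,10.9,0,0],
  [0,0,10.8,1.2,0],
  [0,0,10.6,2.4,0],
  [0,0,5,1.8,0],
  [0,0,0,0,0],
])

```text
clock: 78.05
eef_pos: [0.6588, 0.0858, 0.1834]
tool_rot: [-0.0, 1.0, 0.007, 0.001]
ft_force: [5.0, 0.3, 5.2]
grip_width: 0.0092
grasp_force: 64.3
```

Run:
```python
from h import *
tilt();plan((.6565,.08,.2),np.pi)
```

```text
toolz [ 0.002  0.014 -1.   ] j [0.12 0.6  0.4  1.37 0.01 0.12]
clock 78.05 pos [0.6588 0.0858 0.1834] th -3.1408 w 0.0092 F [5.  0.3 5.2]
turn 0.0008 shift [  2.3  -5.8 -16.6]
```

Bar at y≈0.086 → q≈1.9. Release symmetrically and back off upward.

>>> servo_tool([
  [10,0,0,0,0],
  [25,0,0,0,0],
  [40,0,0,0,0],
  [40,0,0,0,0],
  [40,0,0,-20,0],
  [40,0,0,-30,0],
  [40,25,10,-10,0],
  [40,40,20,0,0],
  [40,40,30,0,0],
  [40,40,30,0,0],
  [40,40,30,0,0],
  [40,40,0,0,0],
  [40,0,0,0,0],
  [40,0,0,0,0],
])

```text
clock: 79.8
eef_pos: [0.4326, 0.2041, 0.2445]
tool_rot: [0.0, 1.0, 0.006, -0.001]
ft_force: [-0.1, -1.5, -0.4]
grip_width: 0.0401
grasp_force: 0.0
```

Run:
```python
from h import *
tilt()
ys=(-.0108,-.1145,-.1665); ims=[]
for c in('scene','top'):
    A={y:[] for y in ys}; Fs=[]
    for i in range(4):
        im,d=snap(c); P=cloud(c,d)
        for y in np.arange(-.18,.01,.01):
            r=(d>0)&(abs(P[...,1]-y)<.005)&(P[...,2]>.056)&(P[...,2]<.068)&(P[...,0]>.57)&(P[...,0]<.66)
            if r.sum()>5: Fs.append((y,P[r][:,0].min()))
        for y in ys:
            k=(d>0)&(abs(P[...,1]-y)<.007)&(P[...,2]>.03)&(P[...,2]<.055)&(P[...,0]>.50)&(P[...,0]<.575)
            A[y].append(np.c_[P[k][:,0],im[k].mean(1)])
    ims.append(im)
    Fs=np.array(Fs); f=np.polyfit(*Fs.T,1)
    for y in ys:
        try:
            a=np.vstack(A[y]); xs=np.arange(.505,.572,.002); g=np.array([a[(a[:,0]>=x-.002)&(a[:,0]<x+.002),1].mean() for x in xs])
            i=np.argmax(g>95); b=np.interp(95,g[i-1:i+1],xs[i-1:i+1]); print(c,y,'edge',round(b,4),'face',np.polyval(f,y).round(4),'gap',round(np.polyval(f,y)-b,4))
        except Exception as e: print(c,y,e)
    h=P[(d>0)&(P[...,0]>.64)&(P[...,0]<.68)&(P[...,1]>.02)&(P[...,1]<.15)&(P[...,2]>.15)&(P[...,2]<.21)]; print(c,'handle',np.median(h,0).round(4) if len(h) else None)
f=lambda x:cv2.resize(x[:,:,::-1],(400,400),interpolation=cv2.INTER_CUBIC)
cv2.imwrite('pics/c12.png',np.hstack([f(ims[1][130:230,260:360]),f(ims[0][165:265,270:370])]))
```

```text
toolz [-0.002  0.012 -1.   ] j [ 0.43  0.19 -0.04  1.33  0.01  0.43]
scene -0.0108 edge 0.5434 face 0.5816 gap 0.0381
scene -0.1145 edge 0.5415 face 0.5827 gap 0.0412
scene -0.1665 edge 0.5441 face 0.5833 gap 0.0391
scene handle [0.6615 0.0849 0.1919]
top -0.0108 edge 0.5433 face 0.58 gap 0.0367
top -0.1145 edge 0.5416 face 0.5802 gap 0.0386
top -0.1665 edge 0.5439 face 0.5803 gap 0.0364
top handle [0.6577 0.0838 0.1925]
```

View pics/c12.png

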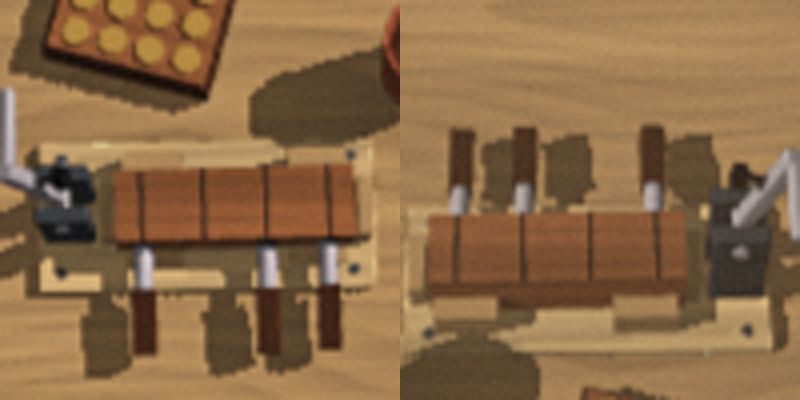

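The last picture shows the rail seated, three arms in their bores with tubes under the lines at top columns 145, 267 and 330, and the clamp swung back (handle at y ≈ 0.084, so q ≈ 1.88). The ring depths are within about 2 mm.

```bash
python3 -c "
from h import *
print(bot.job_done())"
```

```text
the job is handed in; nothing more can be done
None
```

I handed the job in: the rail is in the nest with its bores to the open side, the three tube arms on the bench are in bores 0, 2 and 3 with their rings within about 2 mm of the rail's face, and the clamp is back at about 1.9 rad; the hand-in call returned no verdict.

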